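# Post the count wheel into the dry case and draw its gasketed door tight

## Robot

A 6-joint arm with a two-finger parallel gripper is mounted at the origin on the work surface. World frame = base frame: x ahead of the robot, y to its left, z up, the work surface at z = 0. Lengths are in m, angles in rad, forces in N, time in s.
With the tool pointing down it reaches from about 0.325 to 0.9 m from the base axis. Payload 3.5 kg.
Tool frame: the origin (TCP) lies midway between the tips of the shut fingers; the grasp point (between the pads) lies 19 mm behind it; z points along the fingers, y is the direction in which the jaws open and shut (so a half turn about z gives the same grasp; the last joint's range is limited). The gripper opens to 85 mm and grips with 20 to 120 N. Pads are 22 mm wide; open, the fingers measure 114 mm over their backs; the gripper's body (76 mm by 85 mm) begins 54 mm behind the grasp point. The pads swing forward as they close: fully open they stand 13 mm farther back than shut.
Start: joints at [1.087, 0.276, -0.026, 1.268, 0, 1.467], TCP at [0.232, 0.58, 0.206] pointing down, gripper open.
Joint ranges: [-3.12, 3.12], [-0.85, 1.88], [-1.08, 1.24], [-1.95, 2.15], [-1.57, 1.53], [-3.14, 3.14]. Speed limits (rad/s): [2.57, 2.57, 3.14, 3.14, 3.14, 3.14].

## Interface

Orientations are given as a unit quaternion [x, y, z, w].
In Python, from rig import manip, camera, get_calibration, finish_job gives the robot as it stands.
- The arm moves only by the tool send_rows, never from a script. Its argument "targets" is a list of rows, each an object of numbers: "rx", "ry", "rz": the turn, a rotation vector about the world's x, y, z in rad; "x", "y", "z": the shift along the world's x, y, z in m; "hand": the opening in per cent of the stroke, from 0 (shut) to 100 (fully open). In form: [{"rx": .., "ry": .., "rz": .., "x": .., "y": .., "z": .., "hand": ..}, ...]. A call has 1 to 8 rows; each row is the pose to reach, as a shift and turn from the pose commanded when the call began; what a row does not reach only later rows make up. A row lasts 1/8 s, in which the tool goes at most 62.5 mm and 10.7 degrees, less where a joint would pass 70% of its speed; a pose out of reach is approached as far as the arm can. A call with a gripper value outside its range is refused whole. The fingers move at their own pace and stop on an object; "force" is the grip in N (left out, the last holds). Time passes only in rows, so rows that repeat a pose let the fingers close. It gives the time, the measured TCP pose, the force and the opening at its end, in the units of the state.
- manip.sense(): the state, without advancing time (a new reading comes with each control period).
- camera(name): name is "scene" or "top" or "wrist"; returns (picture, depth): 384x512x3 uint8, red, green, blue; 384x512 float32, m along the optical axis (not along the pixel's ray), 0 where there is no reading.
- get_calibration(name): a dict with "mtx" (3x3 intrinsics, pixels), "pose" (4x4, takes a point from camera to world coordinates). Camera axes: x right, y up, looking along -z (the intrinsics and any distortion apply to the point x, -y, -z); pixel columns grow to the right and rows downward; lengths in m; the calibration is good to about 2 mm. A picture is of the moment at which its call begins: read the wrist's pose just before it. get_calibration takes no time and is no camera call; for the wrist camera it gives the pose at the moment of the call.
- finish_job(): hands the job in, once; it reports no verdict.
The state is a dict: "time": time; "joints": joint angles; "dq": joint speeds; "joint_torque": joint torques, N m; "position": TCP position; "eef_rot": TCP orientation; "wrist_force": force on the tool from outside, world axes, zero at the start; "moment": the same for the moment, N m; "width": finger opening in m.
Only numpy, scipy, OpenCV 4.12 (cv2) and the standard library are available. Lean on these libraries where they do the work, as an engineer would, in place of code of your own. Each camera call takes 0.05 s, during which the arm holds its last target.

## Task

Put the brass count wheel away in the galvanised dry case: push it through the sprung flap in the top so that it drops inside and the flap shuts again behind it. Seal the case too: the sloping door stands ajar on its gasket, so press it in at the T-handle and, keeping it pressed, turn the handle clockwise a quarter turn to its stop, so that the latch holds the door tight; never force the handle round against the strike while the door still stands off. Leave everything else where it stands, and let go at the end.

Things in the scene. Friction and masses are not known exactly. Their poses are not given: they have to be found in the camera images.
- case: The galvanised sheet case, fixed: 276 mm deep (x), 260 mm wide (y), 190 mm high. Origin: centre of its underside on the bench; x points to its back, away from the sloping front, z up. The front wall is 85 mm high; above it the door slopes back and up at 35 degrees from level to the hinge, which lies 9 mm behind the origin and 188 mm up. Behind the hinge the top is level and holds the flap.
- mouth (a point): Centre of the flap's opening in the level top of the case, at 188 mm height. Axes as the case. The opening is 104 mm in x by 106 mm in y, with a collar round it that rises 14 mm above this point; below it the case is empty for at least 100 mm in the front half, save for the flap's swing; a wheel let go with its underside 50 mm or more below this point slides off the flap and falls inside.
- flap (a joint): Sprung flap that closes the opening, a 100 by 100 mm sheet of 2 mm hinged along the opening's back edge (+x of the case). 0 = shut and level, grows as its front edge swings down, to 1.45 rad. About 0.3 N pushed down at its middle starts it, about 1 N swings it well open; its spring shuts it when nothing holds it.
- wheel_center (a point): The count wheel, loose: brass disc of 56 mm diameter, 8 mm thick, its rim cut into unevenly long blocks, lying flat on the bench, with a plain round arbor of 12 mm diameter standing up from the middle to 40 mm above the bench: the grip. This point is on the axis, 20 mm above the wheel's underside; z along the arbor. About 130 g, varying. It is the only brass piece with an upright arbor.
- latch_grip (a point): Centre of the bar of the T-handle, on the turning axis, 42 mm out from the door's face. The bar is 80 mm long, 14 mm wide and 14 mm deep, dark steel, on a stem of 12 mm diameter. x along the bar, z out of the door along the turning axis (tilted about 35 to 41 degrees from vertical, towards the front of the case). When the handle starts the bar points roughly up the slope.
- door_hinge (a point): Middle of the door's hinge line, at the top of the slope, 125 mm up the slope from the T-handle's axis and 52 mm further in than the centre of its bar. y along the hinge, x up the slope in the plane of the door's underside, z out of the door; it turns with the door.
- door (a joint): Angle of the sloping door (170 mm up the slope, 220 mm wide, 10 mm thick). 0 = metal to metal, grows as its lower edge rises off the frame. The gasket springs it to about 0.11 rad; pressing on the T-handle closes it, with about 6 N at 0.05 rad and 10 N at 0 where it stops hard. Held by the turned latch it stays at about 0.02 rad.
- latch (a joint): T-handle angle: 0 = bar up the slope, grows clockwise seen from outside, hard stop at 1.571 (bar along the hinge). With the door out beyond about 0.05 rad its pawl meets the side of the strike and it stops at about 0.57 (forced beyond 0.85 the latch is spoilt); with the door pressed in it passes below, and from 1.35 it holds the door. Takes about 0.1 N m, stays where left.
- hammer_tail: Bystander: steel hammer tail, bent bar 115 mm long, 10 mm high, lying flat; origin under its middle.
- trunk_knob: Bystander: turned maple knob, 38 mm diameter, 43 mm high; origin under its middle.
- pendulum_bob: Bystander: brass pendulum bob, plain domed disc of 72 mm diameter, 16 mm high, no arbor; origin under its middle.
- glass_jar: Bystander: green glass jar, 68 mm diameter, 95 mm high; origin under its middle.
- tin_cup: Bystander: open tin cup, 72 mm diameter, 75 mm high; origin under its middle.
- screwdriver: Bystander: screwdriver lying on the bench, handle to its -x; origin under its middle.
- clock_foot: Bystander: small turned brass foot, 34 mm diameter, 28 mm high, in front of the case; origin under its middle.

How it is judged:
At the end, for the whole second after the job is handed in: The count wheel lies inside the case (its centre within the walls and lower than 130 mm), the flap is shut again (below 0.1 rad), the T-handle is turned to at least 1.35 rad and the door, let go, stays drawn in to less than 0.035 rad (value of joint door below 0.035 rad and value of joint latch above 1.35 rad and value of joint flap below 0.1 rad and z of wheel_center in the frame of case below 0.13 m and x of wheel_center in the frame of case between -0.125 and 0.14 m and y of wheel_center in the frame of case between -0.126 and 0.126 m); the robot touches nothing.
It fails at once if the T-handle is forced past its strike while the door still stands off (value of joint latch above 0.85 rad and value of joint door above 0.075 rad).
It fails at once if a bystander is shifted by more than 30 mm or the jar is tipped (distance of any of hammer_tail, trunk_knob, pendulum_bob, glass_jar, tin_cup, screwdriver, clock_foot from where it was at the start of the episode above 0.03 m or angle between glass_jar's own z axis and vertical above 0.5 rad).
It also fails if it takes over 53 s, if anything falls off the work surface, if the arm or the gripper's body presses on something with over 40 N, if the wrist force passes 120 N, or if a joint passes its speed limit or range.

## Working session

There is one attempt and no reset: what is moved stays moved. The work goes in short steps, Python scripts to look and compute and a tool call to move; the robot and the scene stay as the last step left them, time stands still between calls to the robot, and variables do not carry over. Pictures are saved under pics/ and viewed, and the job is handed in when it is done.

Besides the shell and the picture viewer there is one more tool, called after ">>>" by a JSON object that holds its "name" and its "arguments". send_rows: Moves the arm, as the interface text tells. Its arguments: {"type":"object","properties":{"targets":{"type":"array","items":{"type":"object","properties":{"rx":{"type":"number"},"ry":{"type":"number"},"rz":{"type":"number"},"x":{"type":"number"},"y":{"type":"number"},"z":{"type":"number"},"hand":{"type":"number"}}}},"force":{"type":"number"}},"required":["targets"]}

```bash
ls; mkdir -p pics; python3 - <<'E'
from rig import manip,camera,get_calibration
import cv2,numpy as np
print(manip.sense())
for n in ("scene","top","wrist"):
    c=get_calibration(n);p,d=camera(n)
    np.savez(f"{n}0.npz",p=p,d=d,m=c["mtx"],T=c["pose"])
    cv2.imwrite(f"pics/{n}0.png",cv2.cvtColor(p,cv2.COLOR_RGB2BGR)); print(n,c)
E
```

```text
pics
{'time': 0.0, 'joints': array([ 1.08662562e+00,  2.77185997e-01, -2.78794726e-02,  1.26796905e+00,
        3.02807004e-05,  1.46744408e+00]), 'dq': array([ 0.00102426, -0.00058556,  0.00092453, -0.00045048, -0.00109066,
       -0.00079613]), 'joint_torque': array([-3.34238168e-03, -4.45512128e+01,  2.95198900e+01,  1.64673280e-02,
       -3.21406997e-04, -2.31878559e-06]), 'position': array([0.23188988, 0.57950822, 0.20512749]), 'eef_rot': array([ 1.89260639e-01,  9.81926249e-01, -1.06677202e-03, -3.38531265e-04]), 'wrist_force': array([ 0.16973381, -0.46437905, -0.56652271]), 'moment': array([ 0.04540015,  0.02807848, -0.02419527]), 'width': 0.0852755878293506}
scene {'mtx': array([[393.81257536,   0.        , 251.4578336 ],
       [  0.        , 393.81257536, 186.14144779],
       [  0.        ,   0.        ,   1.        ]]), 'pose': array([[ 0.77935651, -0.37950487,  0.49857747,  1.01966633],
       [ 0.62634745,  0.45014995, -0.63643844, -0.666093  ],
       [ 0.01709686,  0.80829517,  0.5885292 ,  0.77222067],
       [ 0.        ,  0.        ,  0.        ,  1.        ]])}
top {'mtx': array([[364.73210152,   0.        , 254.06312022],
       [  0.        , 364.73210152, 191.35476206],
       [  0.        ,   0.        ,   1.        ]]), 'pose': array([[-0.01562574,  0.99095208, -0.13330349,  0.39245976],
       [-0.99985267, -0.01643308, -0.00495826, -0.02127826],
       [-0.00710398,  0.13320638,  0.99106286,  1.05738389],
       [ 0.        ,  0.        ,  0.        ,  1.        ]])}
wrist {'mtx': array([[268.53299482,   0.        , 253.04120037],
       [  0.        , 268.53299482, 191.31870719],
       [  0.        ,   0.        ,   1.        ]]), 'pose': array([[ 0.37184744, -0.8875582 , -0.27197411,  0.16226826],
       [ 0.9282931 ,  0.35515589,  0.11016452,  0.60788561],
       [-0.00118422, -0.29343608,  0.95597796,  0.37307676],
       [ 0.        ,  0.        ,  0.        ,  1.        ]])}
```

View pics/scene0.png

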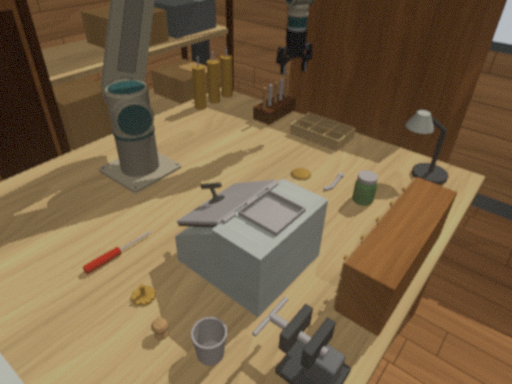

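View pics/top0.png

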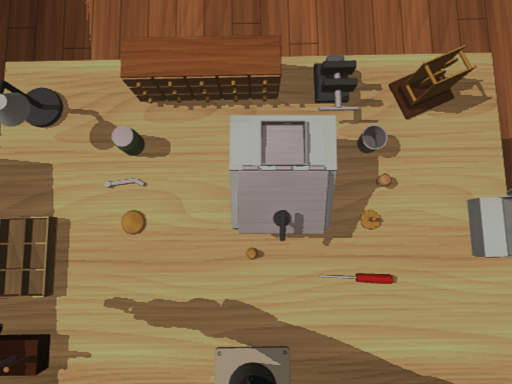

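View pics/wrist0.png

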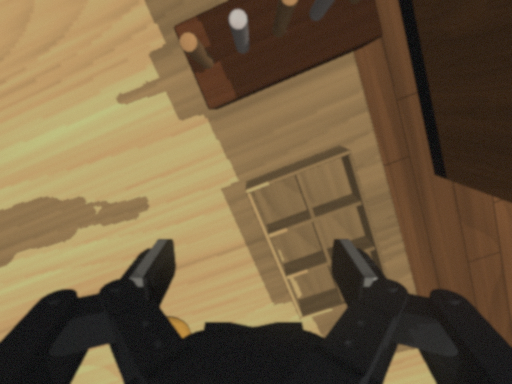

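The top view shows the wheel at (371,219) and the bob at (133,222). The case's flap is near (284,143), the T-handle near (282,218) and the clock foot at (252,254). The sloping front faces the robot.

```bash
cat > h.py <<'E'
import numpy as np,cv2
def load(n): 
    z=np.load(n+".npz"); return z["p"],z["d"],z["m"],z["T"]
def cloud(d,m,T):
    v,u=np.mgrid[:d.shape[0],:d.shape[1]]
    x=(u-m[0,2])/m[0,0]*d; y=-(v-m[1,2])/m[1,1]*d
    P=np.stack([x,y,-d],-1)@T[:3,:3].T+T[:3,3]; P[d==0]=np.nan; return P
def ray(u,v,m,T,z):
    r=T[:3,:3]@np.array([(u-m[0,2])/m[0,0],-(v-m[1,2])/m[1,1],-1]); o=T[:3,3]; return o+r*(z-o[2])/r[2]
E
python3 - <<'E'
from h import *
np.set_printoptions(precision=4,suppress=True)
for n in ("top0","scene0"):
    p,d,m,T=load(n);P=cloud(d,m,T)
    big=cv2.resize(p[110:260,215:405] if n=="top0" else p[160:360,70:340],None,fx=4 if n=="top0" else 2.9,fy=4 if n=="top0" else 2.9,interpolation=cv2.INTER_CUBIC)
    cv2.imwrite(f"pics/{n}big.png",big[...,::-1])
    L=dict(top0=[(371,219),(365,222),(284,143),(245,130),(324,130),(284,118),(282,218),(283,236),(260,190),(310,190),(252,254),(400,219)],scene0=[(145,295),(212,186),(270,213),(300,195),(255,250)])[n]
    for u,v in L: print(n,u,v,P[v,u])
p,d,m,T=load("top0");P=cloud(d,m,T)
# plane fits
def fit(Q):
    Q=Q[~np.isnan(Q).any(1)];c=Q.mean(0);n=np.linalg.svd(Q-c)[2][2];n*=np.sign(n[2]);return c,n,np.abs((Q-c)@n).max()
print("door",fit(P[178:228,245:272].reshape(-1,3)),fit(P[178:228,292:322].reshape(-1,3)))
print("top",fit(P[120:160,235:256].reshape(-1,3)),"flap",fit(P[130:160,268:300].reshape(-1,3)))
# case top mask
M=(np.abs(P[...,2]-0.188)<0.006)&(P[...,0]>.4)&(P[...,0]<.8)&(abs(P[...,1])<.35)
M=M.astype(np.uint8);k,l,s,c=cv2.connectedComponentsWithStats(M)
for i in range(1,k):
    if s[i][4]>200:
        Q=P[l==i][:,:2].astype(np.float32);print(s[i],cv2.minAreaRect(Q),Q.min(0),Q.max(0))
E
```

```text
top0 371 219 [ 0.4466 -0.3412  0.0363]
top0 365 222 [ 0.4397 -0.3321  0.009 ]
top0 284 143 [ 0.6278 -0.0921  0.1871]
top0 245 130 [0.6615 0.0029 0.1899]
top0 324 130 [ 0.6578 -0.1906  0.1907]
top0 284 118 [ 0.6902 -0.0935  0.1904]
top0 282 218 [ 0.4442 -0.0823  0.1901]
top0 283 236 [ 0.402  -0.0851  0.1682]
top0 260 190 [ 0.5144 -0.0314  0.1742]
top0 310 190 [nan nan nan]
top0 252 254 [ 0.355  -0.0076  0.0257]
top0 400 219 [ 0.4473 -0.4372 -0.0029]
scene0 145 295 [ 0.456  -0.3465  0.0106]
scene0 212 186 [ 0.4407 -0.0901  0.18  ]
scene0 270 213 [ 0.6232 -0.0884  0.1876]
scene0 300 195 [0.6392 0.0133 0.1884]
scene0 255 250 [ 0.6715 -0.2053  0.1897]
door (array([ 0.4849, -0.0261,  0.1569]), array([-0.4856,  0.0101,  0.8741]), np.float64(0.005145526899848229)) (array([ 0.483 , -0.1462,  0.1573]), array([-0.4838,  0.0095,  0.8751]), np.float64(0.005658107626942666))
top (array([0.6374, 0.0032, 0.1908]), array([-0.0024,  0.0013,  1.    ]), np.float64(0.005257156429875574)) flap (array([ 0.6237, -0.0906,  0.189 ]), array([0.0058, 0.0006, 1.    ]), np.float64(0.006044311194646565))
[ 230  115  107   71 4330] ((0.6112504005432129, -0.088660329580307), (0.2602546811103821, 0.1740538477897644), 88.56465148925781) [ 0.5232 -0.2197] [0.7013 0.0406]
[ 262  122   43   42 1685] ((0.6279422640800476, -0.09022828936576843), (0.10424316674470901, 0.10245662182569504), 88.90103912353516) [ 0.5763 -0.1433] [ 0.6799 -0.0391]
```

View pics/top0big.png

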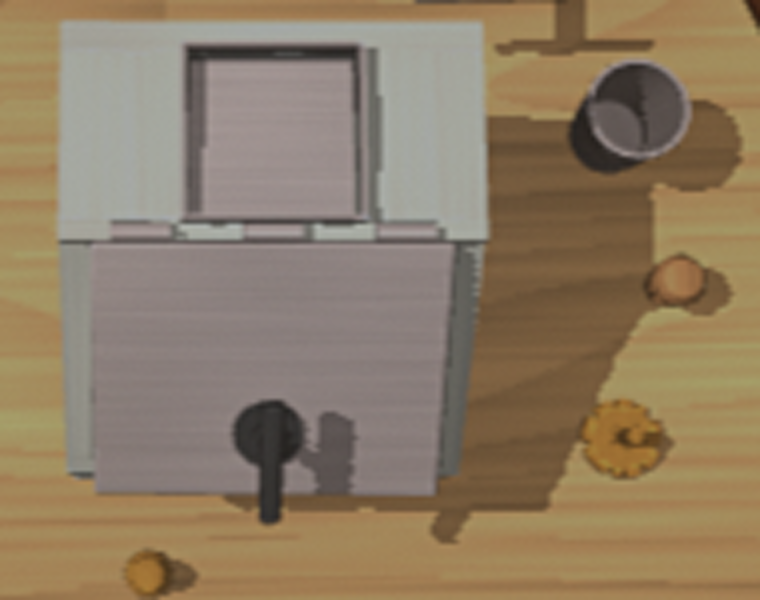

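View pics/scene0big.png

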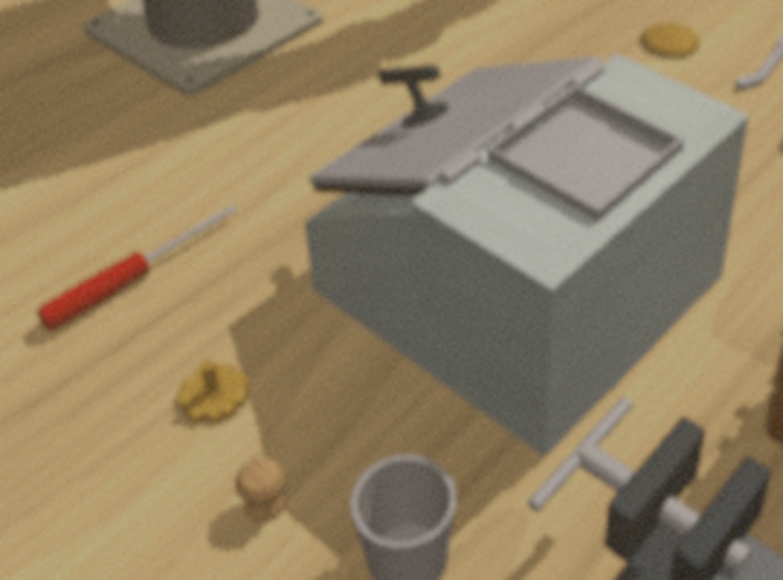

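```bash
python3 - <<'E'
from h import *
np.set_printoptions(precision=4,suppress=True)
for n in ("top0","scene0"):
    p,d,m,T=load(n);P=cloud(d,m,T)
    g=p.max(2)
    M=(g<75)&(P[...,0]>.36)&(P[...,0]<.52)&(abs(P[...,1]+.085)<.1)&(P[...,2]>.15)
    v,u=np.nonzero(M); print(n,M.sum(),u.min(),u.max(),v.min(),v.max())
    Q=P[M]; nrm=np.array([-.485,.0098,.8744]); c=np.array([.4849,-.0261,.1569])
    h=(Q-c)@nrm; print("heights",np.percentile(h,[1,10,30,50,70,90,99]))
    B=Q[h>.025]; 
    if len(B): 
        cc=B.mean(0);s=np.linalg.svd(B-cc)[2];t=(B-cc)@s[0];print("bar",len(B),cc,s[0],s[1],s[2],t.min(),t.max(), cc+s[0]*(t.min()+t.max())/2)
    # wheel
    W=(abs(P[...,0]-.447)<.045)&(abs(P[...,1]+.341)<.045)
    A=P[W&(P[...,2]>.02)&(P[...,2]<.06)];print("arbor",len(A),np.median(A,0),A.max(0),A.min(0))
    A=P[W&(P[...,2]>.004)&(P[...,2]<.014)&(p[...,0].astype(int)-p[...,2]>70)];print("disc",len(A),A.mean(0),A.max(0),A.min(0))
    # door profile along y=-0.03
    D=(abs(P[...,1]+.03)<.03)&(P[...,0]>.38)&(P[...,0]<.72)&(P[...,2]>.05)
    Q=P[D]
    for x in np.arange(.38,.72,.01):
        q=Q[abs(Q[:,0]-x)<.005]
        if len(q): print("%.3f %.4f %.4f"%(x,np.median(q[:,2]),q[:,2].std()),end="; ")
    print()
E
```

```text
top0 171 277 286 210 240
heights [0.0061 0.0449 0.0471 0.0482 0.0491 0.0501 0.0517]
bar 166 [ 0.4288 -0.0842  0.1812] [-0.8799  0.0546 -0.472 ] [ 0.1513  0.9739 -0.1694] [-0.4504  0.2204  0.8652] -0.036623852452692084 0.041576373303062256 [ 0.4266 -0.0841  0.18  ]
arbor 24 [ 0.448  -0.3459  0.0391] [ 0.453  -0.3412  0.0427] [ 0.4434 -0.3543  0.0219]
disc 251 [ 0.4467 -0.3456  0.0087] [ 0.4772 -0.317   0.014 ] [ 0.4021 -0.3795  0.0041]
0.410 0.1161 0.0019; 0.420 0.1208 0.0023; 0.430 0.1263 0.0020; 0.440 0.1321 0.0023; 0.450 0.1373 0.0023; 0.460 0.1430 0.0024; 0.470 0.1489 0.0022; 0.480 0.1544 0.0024; 0.490 0.1601 0.0020; 0.500 0.1650 0.0020; 0.510 0.1708 0.0023; 0.520 0.1767 0.0026; 0.530 0.1819 0.0024; 0.540 0.1869 0.0024; 0.550 0.1930 0.0021; 0.560 0.1956 0.0030; 0.570 0.1925 0.0048; 0.580 0.1907 0.0043; 0.590 0.1905 0.0040; 0.600 0.1904 0.0039; 0.610 0.1902 0.0042; 0.620 0.1902 0.0039; 0.630 0.1908 0.0041; 0.640 0.1902 0.0205; 0.650 0.1901 0.0241; 0.660 0.1904 0.0293; 0.670 0.1905 0.0243; 0.680 0.1912 0.0231; 0.690 0.1910 0.0248; 0.700 0.1906 0.0243; 
scene0 63 202 219 184 195
heig
[... 335 characters left out ...]
7 -0.3481  0.0075] [ 0.4772 -0.3189  0.0135] [ 0.4204 -0.3746  0.0042]
0.410 0.1144 0.0005; 0.420 0.1191 0.0019; 0.430 0.1247 0.0015; 0.440 0.1291 0.0015; 0.450 0.1360 0.0018; 0.460 0.1401 0.0017; 0.470 0.1465 0.0016; 0.480 0.1510 0.0017; 0.490 0.1568 0.0016; 0.500 0.1631 0.0014; 0.510 0.1686 0.0017; 0.520 0.1741 0.0019; 0.530 0.1798 0.0016; 0.540 0.1848 0.0018; 0.550 0.1902 0.0016; 0.560 0.1937 0.0023; 0.570 0.1967 0.0038; 0.580 0.1891 0.0049; 0.590 0.1887 0.0043; 0.600 0.1884 0.0046; 0.610 0.1883 0.0045; 0.620 0.1888 0.0041; 0.630 0.1888 0.0046; 0.640 0.1886 0.0044; 0.650 0.1887 0.0044; 0.660 0.1888 0.0045; 0.670 0.1889 0.0045; 0.680 0.1908 0.0049; 0.690 0.1891 0.0009; 0.700 0.1284 0.0423;
```

>>> {"name": "send_rows", "arguments": {"targets": [{"x": 0,"y": -0.03,"z": 0.06,"hand": 100},{"x": 0.03,"y": -0.09,"z": 0.1,"hand": 100},{"x": 0.12,"y": -0.5,"z": 0.12,"hand": 100},{"x": 0.12,"y": -0.5,"z": 0.12,"hand": 100},{"x": 0.12,"y": -0.5,"z": 0.12,"hand": 100},{"x": 0.12,"y": -0.5,"z": 0.12,"hand": 100},{"x": 0.12,"y": -0.5,"z": 0.12,"hand": 100},{"x": 0.12,"y": -0.5,"z": 0.12,"hand": 100}]}}

```text
schema error: expected keys rx, ry, rz, x, y, z, hand
```

>>> {"name": "send_rows", "arguments": {"targets": [{"rx": 0,"ry": 0,"rz": 0,"x": 0,"y": -0.03,"z": 0.06,"hand": 100},{"rx": 0,"ry": 0,"rz": 0,"x": 0.03,"y": -0.08,"z": 0.1,"hand": 100},{"rx": 0,"ry": 0,"rz": 0,"x": 0.12,"y": -0.5,"z": 0.12,"hand": 100},{"rx": 0,"ry": 0,"rz": 0,"x": 0.12,"y": -0.5,"z": 0.12,"hand": 100},{"rx": 0,"ry": 0,"rz": 0,"x": 0.12,"y": -0.5,"z": 0.12,"hand": 100},{"rx": 0,"ry": 0,"rz": 0,"x": 0.12,"y": -0.5,"z": 0.12,"hand": 100},{"rx": 0,"ry": 0,"rz": 0,"x": 0.12,"y": -0.5,"z": 0.12,"hand": 100},{"rx": 0,"ry": 0,"rz": 0,"x": 0.12,"y": -0.5,"z": 0.12,"hand": 100}]}}

```text
time: 1.15
position: [0.3382, 0.1414, 0.3224]
eef_rot: [0.189, 0.982, 0.0, 0.0]
wrist_force: [1.4, 0.3, -0.5]
width: 0.0851
```

>>> {"name": "send_rows", "arguments": {"targets": [{"rx": 0,"ry": 0,"rz": 0,"x": 0.03,"y": -0.2,"z": 0,"hand": 100},{"rx": 0,"ry": 0,"rz": 0,"x": 0.05,"y": -0.2,"z": 0,"hand": 100},{"rx": 0,"ry": 0,"rz": 0,"x": 0.08,"y": -0.46,"z": 0,"hand": 100},{"rx": 0,"ry": 0,"rz": 0,"x": 0.08,"y": -0.46,"z": 0,"hand": 100},{"rx": 0,"ry": 0,"rz": 0,"x": 0.08,"y": -0.46,"z": 0,"hand": 100},{"rx": 0,"ry": 0,"rz": 0,"x": 0.08,"y": -0.46,"z": 0,"hand": 100},{"rx": 0,"ry": 0,"rz": 0,"x": 0.08,"y": -0.46,"z": 0,"hand": 100},{"rx": 0,"ry": 0,"rz": 0,"x": 0.08,"y": -0.46,"z": 0,"hand": 100}]}}

```text
time: 2.15
position: [0.4182, -0.3199, 0.3214]
eef_rot: [0.191, 0.982, 0.0, -0.0]
wrist_force: [-1.2, 0.4, -0.8]
width: 0.0855
```

>>> {"name": "send_rows", "arguments": {"targets": [{"rx": 0,"ry": 0,"rz": 0,"x": 0,"y": 0,"z": -0.05,"hand": 100},{"rx": 0,"ry": 0,"rz": 0,"x": 0,"y": 0,"z": -0.12,"hand": 100},{"rx": 0,"ry": 0,"rz": 0,"x": 0,"y": 0,"z": -0.12,"hand": 100},{"rx": 0,"ry": 0,"rz": 0,"x": 0,"y": 0,"z": -0.12,"hand": 100}]}}

```text
time: 2.65
position: [0.4188, -0.3171, 0.2034]
eef_rot: [0.189, 0.982, -0.0, 0.0]
wrist_force: [0.8, -0.4, 0.5]
width: 0.0853
```

```bash
cat > snap.py <<'E'
import sys
from rig import manip,camera,get_calibration
import cv2,numpy as np
n,t=sys.argv[1:3]
np.set_printoptions(precision=4,suppress=True)
s=manip.sense();c=get_calibration(n);p,d=camera(n)
print(s["time"],s["position"],s["eef_rot"],s["joints"],s["wrist_force"])
np.savez(f"{t}.npz",p=p,d=d,m=c["mtx"],T=c["pose"])
cv2.imwrite(f"pics/{t}.png",p[...,::-1])
E
python3 snap.py wrist w1
```

```text
2.65 [ 0.4188 -0.3171  0.2034] [ 0.1892  0.9819 -0.0002  0.0003] [-0.7712  0.1011 -0.2463  1.2226 -0.     -0.3905] [ 0.8277 -0.4335  0.5447]
```

View pics/w1.png

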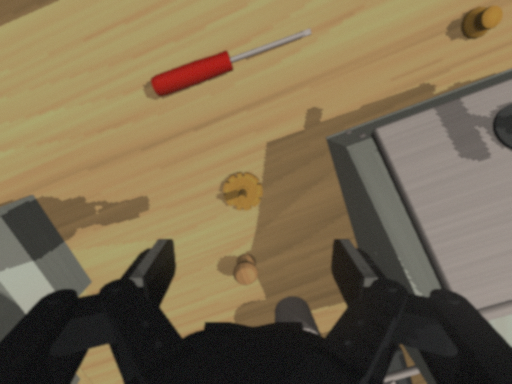

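The wheel is at (242,192) with the knob at (245,268), well clear of the fingers.

```bash
python3 - <<'E'
from h import *
np.set_printoptions(precision=4,suppress=True)
p,d,m,T=load("w1");P=cloud(d,m,T)
W=(abs(P[...,0]-.447)<.045)&(abs(P[...,1]+.345)<.045)
br=(p[...,0].astype(int)-p[...,2]>90)
A=P[W&(P[...,2]>.022)];print("arbor",len(A),A.mean(0),A.max(0),A.min(0))
top=A[A[:,2]>.036];print("arbtop",len(top),top.mean(0))
A=P[W&(P[...,2]>.004)&(P[...,2]<.014)];print("disc",len(A),(A.max(0)+A.min(0))/2,A.mean(0),A.max(0),A.min(0))
hsv=cv2.cvtColor(p,cv2.COLOR_RGB2HSV);M=((hsv[...,1]>150)&W).astype(np.uint8)
v,u=np.nonzero(M);print(u.min(),u.max(),v.min(),v.max()); (c,r)=cv2.minEnclosingCircle(np.c_[u,v].astype(np.float32));print(c,r,ray(*c,m,T,.008))
E
```

```text
arbor 7688 [ 0.4081 -0.3252  0.3041] [ 0.4533 -0.3     0.3294] [ 0.402  -0.3817  0.0224]
arbtop 7660 [ 0.408  -0.3251  0.3051]
disc 1016 [ 0.4478 -0.3441  0.0088] [ 0.4465 -0.3429  0.0082] [ 0.4756 -0.316   0.0137] [ 0.42   -0.3722  0.004 ]
173 261 173 269
(213.5, 222.5) 61.664512634277344 [ 0.4756 -0.402   0.008 ]
```

>>> {"name": "send_rows", "arguments": {"targets": [{"rx": 0,"ry": 0,"rz": 0,"x": 0.029,"y": -0.028,"z": -0.03,"hand": 80},{"rx": 0,"ry": 0,"rz": 0,"x": 0.029,"y": -0.028,"z": -0.09,"hand": 60},{"rx": 0,"ry": 0,"rz": 0,"x": 0.029,"y": -0.028,"z": -0.14,"hand": 50},{"rx": 0,"ry": 0,"rz": 0,"x": 0.029,"y": -0.028,"z": -0.17,"hand": 50},{"rx": 0,"ry": 0,"rz": 0,"x": 0.029,"y": -0.028,"z": -0.186,"hand": 50},{"rx": 0,"ry": 0,"rz": 0,"x": 0.029,"y": -0.028,"z": -0.186,"hand": 50}], "force": 60}}

```text
time: 3.45
position: [0.4486, -0.3459, 0.0176]
eef_rot: [0.189, 0.982, -0.001, 0.001]
wrist_force: [0.6, 0.2, 0.3]
width: 0.0425
```

```bash
python3 snap.py wrist w2; python3 snap.py top t2
```

```text
3.45 [ 0.4486 -0.3459  0.0176] [ 0.1892  0.9819 -0.0006  0.0009] [-0.7709  0.3395 -0.3761  0.8531 -0.     -0.3903] [0.5568 0.1853 0.2716]
3.5 [ 0.449  -0.3464  0.0183] [ 0.1892  0.9819 -0.001   0.0015] [-0.771   0.3386 -0.3755  0.8532 -0.     -0.3903] [ 0.5709 -0.4209  0.7944]
```

View pics/w2.png

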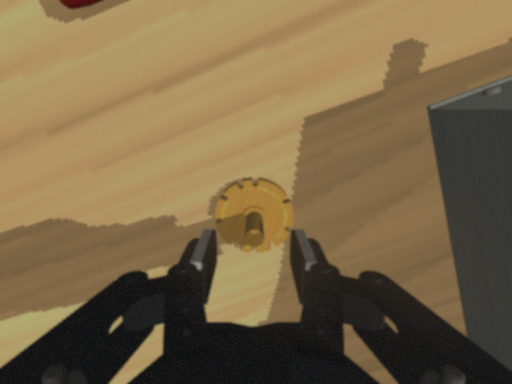

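```bash
python3 - <<'E'
from h import *
np.set_printoptions(precision=4,suppress=True)
p,d,m,T=load("w2")
def proj(X):
    c=T[:3,:3].T@(np.array(X)-T[:3,3]);return m[0,0]*c[0]/-c[2]+m[0,2],m[1,1]*-c[1]/-c[2]+m[1,2]
for z in (.008,.0176,.0366,.04): print(z,proj([.4488,-.346,z]))
print(ray(255,215,m,T,.008),ray(253,222,m,T,.04),ray(254,246,m,T,.04))
cv2.imwrite("pics/w2b.png",cv2.resize(p[160:290,180:330],None,fx=4,fy=4)[...,::-1])
E
```

```text
0.008 (np.float64(252.74067791083542), np.float64(219.35757956059868))
0.0176 (np.float64(252.72613602417897), np.float64(224.93960986061302))
0.0366 (np.float64(252.6925713500909), np.float64(237.8237033895889))
0.04 (np.float64(252.685767353241), np.float64(240.43547705243094))
[ 0.4463 -0.3433  0.008 ] [ 0.4377 -0.3414  0.04  ] [ 0.4526 -0.3467  0.04  ]
```

View pics/w2b.png

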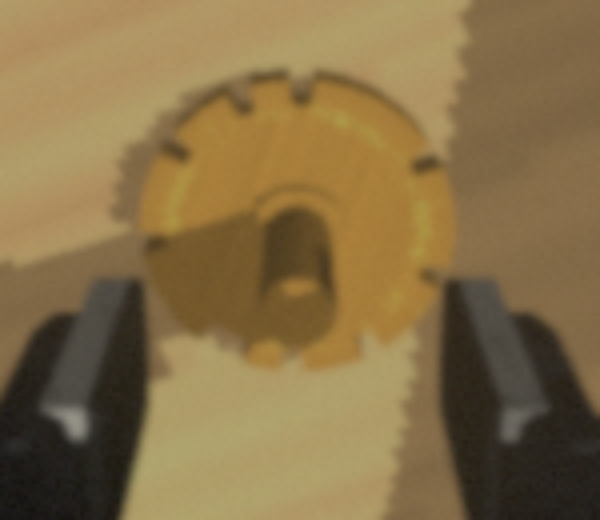

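The arbor top appears at (254,232) and the disc centre at (254,215), so the wheel is at about (0.446,-0.343). I'll shift 3 mm and grip.

>>> {"name": "send_rows", "arguments": {"targets": [{"rx": 0,"ry": 0,"rz": 0,"x": -0.003,"y": 0.002,"z": -0.001,"hand": 50},{"rx": 0,"ry": 0,"rz": 0,"x": -0.003,"y": 0.002,"z": -0.001,"hand": 0},{"rx": 0,"ry": 0,"rz": 0,"x": -0.003,"y": 0.002,"z": -0.001,"hand": 0},{"rx": 0,"ry": 0,"rz": 0,"x": -0.003,"y": 0.002,"z": -0.001,"hand": 0},{"rx": 0,"ry": 0,"rz": 0,"x": -0.003,"y": 0.002,"z": -0.001,"hand": 0},{"rx": 0,"ry": 0,"rz": 0,"x": -0.003,"y": 0.002,"z": -0.001,"hand": 0}], "force": 60}}

```text
time: 4.3
position: [0.4443, -0.3428, 0.0152]
eef_rot: [0.189, 0.982, 0.0, -0.0]
wrist_force: [-1.1, -0.1, -0.4]
width: 0.0004
```

>>> {"name": "send_rows", "arguments": {"targets": [{"rx": 0,"ry": 0,"rz": 0,"x": 0,"y": 0,"z": 0.05,"hand": 0},{"rx": 0,"ry": 0,"rz": 0,"x": 0,"y": 0,"z": 0.11,"hand": 0},{"rx": 0,"ry": 0,"rz": 0,"x": 0,"y": 0,"z": 0.17,"hand": 0},{"rx": 0,"ry": 0,"rz": 0,"x": 0,"y": 0,"z": 0.23,"hand": 0},{"rx": 0,"ry": 0,"rz": 0,"x": 0,"y": 0,"z": 0.27,"hand": 0},{"rx": 0,"ry": 0,"rz": 0,"x": 0,"y": 0,"z": 0.27,"hand": 0}]}}

```text
time: 5.05
position: [0.4463, -0.3447, 0.29]
eef_rot: [0.189, 0.982, -0.002, 0.004]
wrist_force: [0.9, 0.1, -0.5]
width: -0.0001
```

```bash
python3 snap.py wrist w3
```

```text
5.05 [ 0.4463 -0.3447  0.29  ] [ 0.1892  0.9819 -0.0024  0.0037] [-0.7723  0.1291 -0.0331  1.3997 -0.     -0.3915] [ 0.945   0.1031 -0.5162]
```

View pics/w3.png

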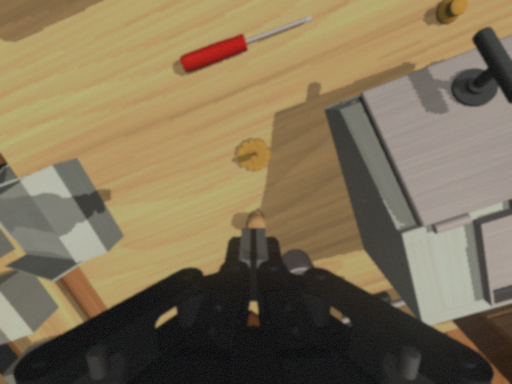

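The grip missed. The fingers are shut and empty, and the wheel still stands at (252,154). I'll re-measure it.

```bash
python3 - <<'E'
from rig import manip,get_calibration
from h import *
from scipy.spatial.transform import Rotation as R
np.set_printoptions(precision=4,suppress=True)
for n in ("w1","w2","w3"):
    p,d,m,T=load(n);P=cloud(d,m,T)
    W=(abs(P[...,0]-.447)<.05)&(abs(P[...,1]+.345)<.05)
    A=P[W&(P[...,2]>.004)&(P[...,2]<.014)];print(n,"disc",len(A),(A.max(0)+A.min(0))/2,A.mean(0))
    A=P[W&(P[...,2]>.022)&(P[...,2]<.06)]
    if len(A):print("arb",len(A),A.mean(0),A.max(0))
    hsv=cv2.cvtColor(p,cv2.COLOR_RGB2HSV);M=(hsv[...,1]>140)&(hsv[...,2]>60)
    print("camera",T[:3,3],T[:3,2])
s=manip.sense();print(R.from_quat(s["eef_rot"]).as_matrix(),s["position"])
p,d,m,T=load("w3")
print(ray(252,155,m,T,.008),[d[y,256] for y in range(225,260,5)])
# shut fingertip position from depth
P=cloud(d,m,T); print([P[y,x] for y,x in ((232,250),(235,258),(240,250),(240,262),(250,255))])
cv2.imwrite("pics/w3b.png",cv2.resize(p[120:290,180:340],None,fx=3.5,fy=3.5)[...,::-1])
E
```

```text
w1 disc 1016 [ 0.4478 -0.3441  0.0088] [ 0.4465 -0.3429  0.0082]
arb 96 [ 0.4464 -0.3432  0.0367] [ 0.4533 -0.3381  0.0413]
camera [ 0.3489 -0.289   0.3711] [-0.2734  0.1088  0.9557]
w2 disc 3809 [ 0.4481 -0.3444  0.009 ] [ 0.445  -0.3431  0.0082]
arb 1149 [ 0.4447 -0.3436  0.0467] [ 0.4667 -0.3105  0.06  ]
camera [ 0.3785 -0.3176  0.1852] [-0.2743  0.1098  0.9553]
w3 disc 760 [ 0.4483 -0.3438  0.0088] [ 0.4471 -0.3433  0.0083]
arb 56 [ 0.447  -0.3438  0.038 ] [ 0.4535 -0.3383  0.0418]
camera [ 0.3754 -0.3156  0.4572] [-0.2789  0.1143  0.9535]
[[-0.9284  0.3716  0.0028]
 [ 0.3716  0.9284 -0.0027]
 [-0.0036 -0.0015 -1.    ]] [ 0.4452 -0.3436  0.2871]
[ 0.4467 -0.3472  0.008 ] [np.float32(0.45459804), np.float32(0.14858682), np.float32(0.0), np.float32(0.13692532), np.float32(0.13233773), np.float32(0.12674108), np.float32(0.123384885)]
[array([ 0.4346, -0.3414,  0.3257]), array([ 0.4369, -0.3377,  0.3279]), array([ 0.4349, -0.3414,  0.3344]), array([ 0.4377, -0.3359,  0.3332]), array([ 0.4355, -0.339 ,  0.345 ])]
```

View pics/w3b.png

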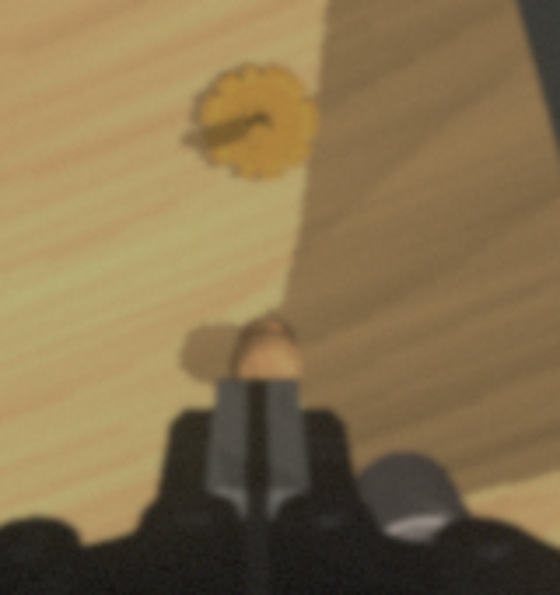

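The wrist depth puts the fingertips about 33 mm above the reported TCP, which would explain the miss. I'll check this against the scene camera.

```bash
python3 snap.py scene s3; python3 - <<'E'
from h import *
np.set_printoptions(precision=4,suppress=True)
p,d,m,T=load("s3");P=cloud(d,m,T)
X=np.array([.4455,-.344,.288])
def proj(X):
    c=T[:3,:3].T@(np.array(X)-T[:3,3]);return m[0,0]*c[0]/-c[2]+m[0,2],m[1,1]*-c[1]/-c[2]+m[1,2]
u,v=proj(X);print(u,v,proj(X+[0,0,.033]))
q=p.copy();cv2.circle(q,(int(u),int(v)),1,(255,0,0),-1)
a,b=int(u),int(v)
cv2.imwrite("pics/s3b.png",cv2.resize(q[max(0,b-110):b+60,a-80:a+80],None,fx=3.5,fy=3.5)[...,::-1])
p,d,m,T=load("w3");print(proj(X),proj([.4346,-.3414,.289]))
E
```

```text
5.1 [ 0.4452 -0.3436  0.2871] [ 0.1892  0.9819 -0.0011  0.0016] [-0.7723  0.1307 -0.0372  1.399   0.     -0.3915] [-0.6007 -0.1267 -1.1192]
122.58606230224319 200.60262722139754 (np.float64(119.5725255524741), np.float64(187.0939188801436))
(np.float64(253.23106349643197), np.float64(222.10984930542622)) (np.float64(250.78405857714384), np.float64(207.50943730358875))
```

View pics/s3b.png

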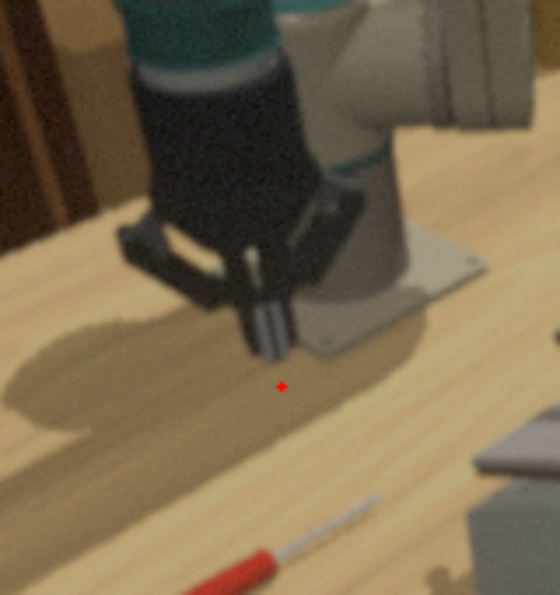

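```bash
python3 - <<'E'
from h import *
np.set_printoptions(precision=4,suppress=True)
for n in ("s3","w3"):
    p,d,m,T=load(n);P=cloud(d,m,T)
    M=(abs(P[...,0]-.4455)<.03)&(abs(P[...,1]+.344)<.03)&(P[...,2]>.2)
    Q=P[M];print(n,len(Q),np.sort(Q[:,2])[:12]);
    L=Q[Q[:,2]<np.sort(Q[:,2])[:5].mean()+.012];print(L.mean(0),L.min(0),L.max(0))
p,d,m,T=load("w3")
for z in (.28,.29,.3,.31,.32,.33):
    c=T[:3,:3].T@(np.array([.4353,-.3399,z])-T[:3,3]);print(z,m[0,0]*c[0]/-c[2]+m[0,2],m[1,1]*-c[1]/-c[2]+m[1,2],-c[2])
E
```

```text
s3 2939 [0.3129 0.313  0.3134 0.3137 0.3137 0.315  0.3151 0.3156 0.3158 0.3165
 0.3168 0.3176]
[ 0.4537 -0.3493  0.3201] [ 0.4426 -0.3593  0.3129] [ 0.4584 -0.3363  0.3249]
w3 22925 [0.3183 0.3184 0.3184 0.3185 0.3187 0.3188 0.3188 0.3188 0.3189 0.3189
 0.3189 0.319 ]
[ 0.4375 -0.3406  0.3255] [ 0.433  -0.3541  0.3183] [ 0.4449 -0.3289  0.3305]
0.28 253.27455083595999 203.0312719138214 0.1884360393344276
0.29 253.2493269833417 208.1796578153219 0.17890111215648105
0.3 253.22126304079762 213.90772831751164 0.16936618497853445
0.31 253.18985072131943 220.31922878027478 0.15983125780058782
0.32 253.15445275325655 227.5442313393374 0.15029633062264122
0.33 253.11425919436456 235.74805155118372 0.14076140344469462
```

Both cameras put the real tips about 28 mm above the reported TCP (0.313–0.318 m against 0.287 m). I'll descend that much lower, in stages, watching the force.

>>> {"name": "send_rows", "arguments": {"targets": [{"rx": 0,"ry": 0,"rz": 0,"x": 0.001,"y": 0,"z": -0.06,"hand": 50},{"rx": 0,"ry": 0,"rz": 0,"x": 0.001,"y": 0,"z": -0.12,"hand": 50},{"rx": 0,"ry": 0,"rz": 0,"x": 0.001,"y": 0,"z": -0.18,"hand": 50},{"rx": 0,"ry": 0,"rz": 0,"x": 0.001,"y": 0,"z": -0.23,"hand": 50},{"rx": 0,"ry": 0,"rz": 0,"x": 0.001,"y": 0,"z": -0.27,"hand": 50},{"rx": 0,"ry": 0,"rz": 0,"x": 0.001,"y": 0,"z": -0.286,"hand": 50},{"rx": 0,"ry": 0,"rz": 0,"x": 0.001,"y": 0,"z": -0.286,"hand": 50}]}}

```text
time: 6.02
position: [0.4439, -0.3414, -0.0024]
eef_rot: [0.189, 0.982, 0.001, -0.002]
wrist_force: [0.3, -0.2, -0.2]
width: 0.0426
```

```bash
python3 snap.py scene s4;python3 snap.py wrist w4; python3 - <<'E'
from h import *
p,d,m,T=load("s4"); q=cv2.resize(p[200:330,60:240],None,fx=3,fy=3)
p,d,m,T=load("w4"); r=cv2.resize(p[140:300,170:340],None,fx=2.4,fy=2.4)
h=max(len(q),len(r)); q=cv2.copyMakeBorder(q,0,h-len(q),0,0,0);r=cv2.copyMakeBorder(r,0,h-len(r),0,0,0)
o=np.hstack([q,r])[...,::-1];print(o.shape);cv2.imwrite("pics/c4.png",cv2.resize(o,None,fx=.82,fy=.82))
E
```

```text
6.025 [ 0.4439 -0.3414 -0.0024] [ 0.1893  0.9819  0.0012 -0.0018] [-0.7711  0.359  -0.4004  0.8157  0.     -0.3902] [ 0.2847 -0.2326 -0.1941]
6.075 [ 0.4452 -0.3426 -0.0008] [ 0.1892  0.9819  0.0002 -0.0003] [-0.771   0.3574 -0.3983  0.8159  0.     -0.3903] [ 0.8009 -0.1319  0.8781]
(390, 948, 3)
```

View pics/c4.png

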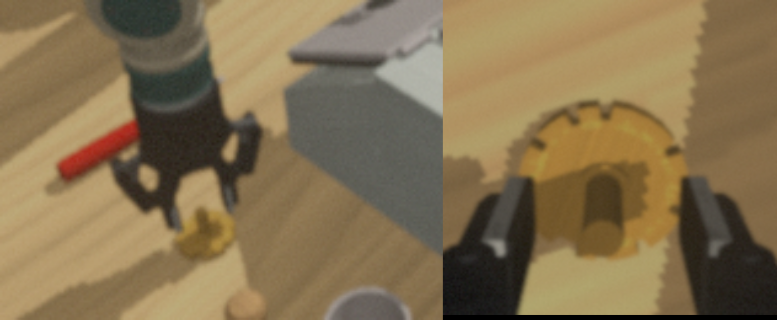

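>>> {"name": "send_rows", "arguments": {"targets": [{"rx": 0,"ry": 0,"rz": 0,"x": 0.001,"y": -0.001,"z": -0.01,"hand": 50},{"rx": 0,"ry": 0,"rz": 0,"x": 0.001,"y": -0.001,"z": -0.01,"hand": 50},{"rx": 0,"ry": 0,"rz": 0,"x": 0.001,"y": -0.001,"z": -0.01,"hand": 0},{"rx": 0,"ry": 0,"rz": 0,"x": 0.001,"y": -0.001,"z": -0.01,"hand": 0},{"rx": 0,"ry": 0,"rz": 0,"x": 0.001,"y": -0.001,"z": -0.01,"hand": 0},{"rx": 0,"ry": 0,"rz": 0,"x": 0.001,"y": -0.001,"z": -0.01,"hand": 0},{"rx": 0,"ry": 0,"rz": 0,"x": 0.001,"y": -0.001,"z": -0.01,"hand": 0}], "force": 60}}

```text
time: 7.0
position: [0.4466, -0.3441, -0.0101]
eef_rot: [0.189, 0.982, -0.0, 0.0]
wrist_force: [-1.3, 0.8, 5.9]
width: 0.01
```

>>> {"name": "send_rows", "arguments": {"targets": [{"rx": 0,"ry": 0,"rz": 0,"x": 0,"y": 0,"z": 0.05,"hand": 0},{"rx": 0,"ry": 0,"rz": 0,"x": 0,"y": 0,"z": 0.11,"hand": 0},{"rx": 0,"ry": 0,"rz": 0,"x": 0,"y": 0,"z": 0.17,"hand": 0},{"rx": 0,"ry": 0,"rz": 0,"x": 0,"y": 0,"z": 0.23,"hand": 0},{"rx": 0,"ry": 0,"rz": 0,"x": 0.03,"y": 0.05,"z": 0.26,"hand": 0},{"rx": 0,"ry": 0,"rz": 0,"x": 0.06,"y": 0.1,"z": 0.28,"hand": 0},{"rx": 0,"ry": 0,"rz": 0,"x": 0.09,"y": 0.15,"z": 0.28,"hand": 0},{"rx": 0,"ry": 0,"rz": 0,"x": 0.12,"y": 0.19,"z": 0.28,"hand": 0}]}}

```text
time: 8.0
position: [0.5668, -0.1516, 0.2688]
eef_rot: [0.189, 0.982, 0.0, -0.0]
wrist_force: [1.5, -0.9, -1.6]
width: 0.0101
```

>>> {"name": "send_rows", "arguments": {"targets": [{"rx": 0,"ry": 0,"rz": 0.2,"x": 0.03,"y": 0.04,"z": 0,"hand": 0},{"rx": 0,"ry": 0,"rz": 0.38,"x": 0.045,"y": 0.064,"z": 0,"hand": 0},{"rx": 0,"ry": 0,"rz": 0.38,"x": 0.045,"y": 0.064,"z": 0,"hand": 0},{"rx": 0,"ry": 0,"rz": 0.38,"x": 0.045,"y": 0.064,"z": 0,"hand": 0}]}}

```text
time: 8.5
position: [0.6106, -0.09, 0.2683]
eef_rot: [0.001, 1.0, 0.0, -0.001]
wrist_force: [0.2, 0.8, -2.9]
width: 0.0099
```

```bash
python3 snap.py scene s5;python3 snap.py wrist w5
```

```text
8.5 [ 0.6106 -0.09    0.2683] [ 0.0011  1.      0.     -0.001 ] [-0.2508  0.2399  0.056   1.3888 -0.0004 -0.2485] [ 0.2263  0.8274 -2.8514]
8.55 [ 0.6106 -0.0904  0.2686] [ 0.0014  1.      0.     -0.0008] [-0.2515  0.2395  0.056   1.3888 -0.0003 -0.2487] [-0.1986  0.1297 -0.8711]
```

View pics/s5.png

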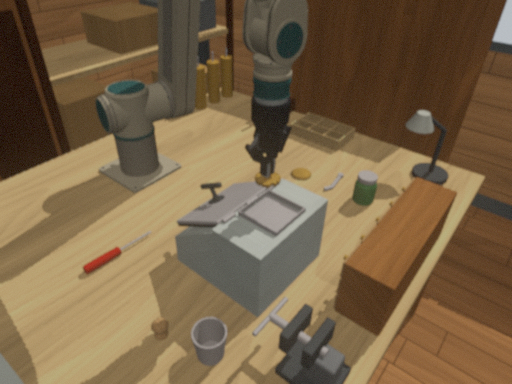

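View pics/w5.png

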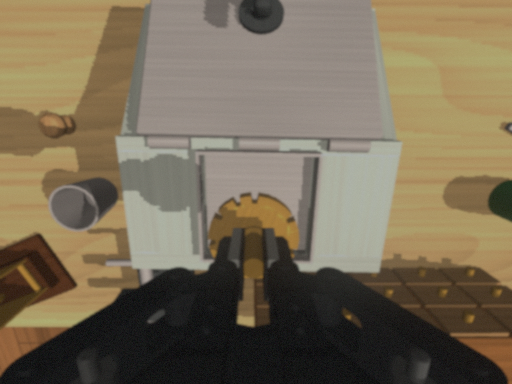

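The wheel is held upright above the flap, at scene (267,180) and wrist (254,225).

```bash
python3 - <<'E'
from h import *
np.set_printoptions(precision=4,suppress=True)
for n in ("s5","w5"):
    p,d,m,T=load(n);P=cloud(d,m,T)
    hsv=cv2.cvtColor(p,cv2.COLOR_RGB2HSV)
    W=(abs(P[...,0]-.61)<.045)&(abs(P[...,1]+.09)<.045)&(P[...,2]>.22)&(P[...,2]<.33)&(hsv[...,1]>120)&(hsv[...,2]>70)
    A=P[W];print(n,len(A),A.mean(0),A.min(0),A.max(0),(A.min(0)+A.max(0))/2, np.histogram(A[:,2],np.arange(.22,.34,.01)))
# mouth from w5: flap region edges/collar
P=cloud(*load("w5")[1:]);p=load("w5")[0]
C=(P[...,2]>.196)&(P[...,2]<.21)&(abs(P[...,1]+.09)<.08)&(P[...,0]>.565)&(P[...,0]<.70)
Q=P[C];print(len(Q),Q.min(0),Q.max(0))
F=(abs(P[...,2]-.187)<.005)&(abs(P[...,1]+.09)<.14)&(P[...,0]>.55)
for y in (-.2,-.16,-.15,-.145,-.14,-.135,-.13,-.05,-.045,-.04,-.035,-.03):
    q=P[(abs(P[...,1]-y)<.0015)&(abs(P[...,0]-.6)<.01)][:,2];print(y,len(q),np.median(q) if len(q) else 0,end=' | ')
E
```

```text
s5 238 [ 0.6176 -0.0977  0.2862] [ 0.5849 -0.1205  0.2823] [ 0.6404 -0.0643  0.3061] [ 0.6127 -0.0924  0.2942] (array([  0,   0,   0,   0,   0,   0, 225,  10,   3,   0,   0,   0]), array([0.22, 0.23, 0.24, 0.25, 0.26, 0.27, 0.28, 0.29, 0.3 , 0.31, 0.32,
       0.33, 0.34]))
w5 3508 [ 0.6018 -0.0897  0.2919] [ 0.5839 -0.1173  0.2789] [ 0.6402 -0.0624  0.3278] [ 0.612  -0.0898  0.3034] (array([   0,    0,    0,    0,    0,    4, 2804,  108,  120,  453,   19,
          0]), array([0.22, 0.23, 0.24, 0.25, 0.26, 0.27, 0.28, 0.29, 0.3 , 0.31, 0.32,
       0.33, 0.34]))
2149 [ 0.565  -0.1698  0.196 ] [ 0.6824 -0.0101  0.2043]
-0.2 61 0.19007232864141352 | -0.16 64 0.19017418828476645 | -0.15 392 0.3828182115457772 | -0.145 800 0.3810370798564767 | -0.14 1114 0.38067609814130365 | -0.135 1148 0.3751602181354565 | -0.13 1202 0.36826477237402655 | -0.05 1207 0.36862925044345396 | -0.045 1125 0.3751922704299486 | -0.04 1125 0.38075171038729794 | -0.035 785 0.38196365554030165 | -0.03 376 0.38380486854010737 |
```

>>> {"name": "send_rows", "arguments": {"targets": [{"rx": 0,"ry": 0,"rz": 0,"x": 0.003,"y": 0,"z": -0.02,"hand": 0},{"rx": 0,"ry": 0,"rz": 0,"x": 0.003,"y": 0,"z": -0.045,"hand": 0},{"rx": 0,"ry": 0,"rz": 0,"x": 0.003,"y": 0,"z": -0.07,"hand": 0},{"rx": 0,"ry": 0,"rz": 0,"x": 0.003,"y": 0,"z": -0.09,"hand": 0},{"rx": 0,"ry": 0,"rz": 0,"x": 0.003,"y": 0,"z": -0.105,"hand": 0}]}}

```text
time: 9.22
position: [0.6138, -0.0908, 0.1635]
eef_rot: [0.001, 1.0, 0.0, -0.0]
wrist_force: [0.5, -0.2, -1.1]
width: 0.0099
```

>>> {"name": "send_rows", "arguments": {"targets": [{"rx": 0,"ry": 0,"rz": 0,"x": 0,"y": 0,"z": -0.015,"hand": 0},{"rx": 0,"ry": 0,"rz": 0,"x": 0,"y": 0,"z": -0.03,"hand": 0},{"rx": 0,"ry": 0,"rz": 0,"x": 0,"y": 0,"z": -0.045,"hand": 0},{"rx": 0,"ry": 0,"rz": 0,"x": 0,"y": 0,"z": -0.048,"hand": 0},{"rx": 0,"ry": 0,"rz": 0,"x": 0,"y": 0,"z": -0.048,"hand": 0}]}}

```text
time: 9.85
position: [0.6139, -0.0896, 0.1159]
eef_rot: [0.0, 1.0, 0.0, -0.001]
wrist_force: [-1.0, 0.5, -1.1]
width: 0.0098
```

```bash
python3 snap.py wrist w6
```

```text
9.85 [ 0.6139 -0.0896  0.1159] [ 0.0004  1.      0.0001 -0.0006] [-0.2491  0.328  -0.1539  1.09   -0.     -0.2484] [-0.9719  0.4874 -1.1053]
```

View pics/w6.png

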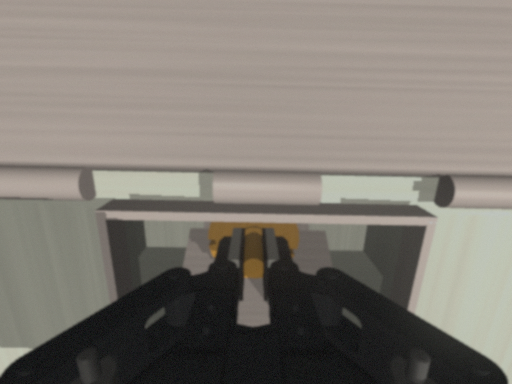

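The wheel is through the mouth, with its underside at about 0.126, and the flap is pushed open. I'll release to a partial opening, since full opening would hit the collar.

>>> {"name": "send_rows", "arguments": {"targets": [{"rx": 0,"ry": 0,"rz": 0,"x": 0,"y": 0,"z": 0,"hand": 35},{"rx": 0,"ry": 0,"rz": 0,"x": 0,"y": 0,"z": 0,"hand": 35},{"rx": 0,"ry": 0,"rz": 0,"x": 0,"y": 0,"z": 0,"hand": 35},{"rx": 0,"ry": 0,"rz": 0,"x": 0,"y": 0,"z": 0,"hand": 35},{"rx": 0,"ry": 0,"rz": 0,"x": 0,"y": 0,"z": 0,"hand": 35}]}}

```text
time: 10.52
position: [0.6153, -0.0878, 0.1177]
eef_rot: [-0.0, 1.0, 0.002, 0.001]
wrist_force: [-1.3, 5.2, 1.6]
width: 0.03
```

```bash
python3 snap.py wrist w7
```

```text
10.525 [ 0.6153 -0.0878  0.1177] [-0.0002  1.      0.0018  0.0013] [-0.2478  0.3263 -0.1521  1.0908  0.004  -0.2482] [-1.2821  5.1976  1.6215]
```

View pics/w7.png

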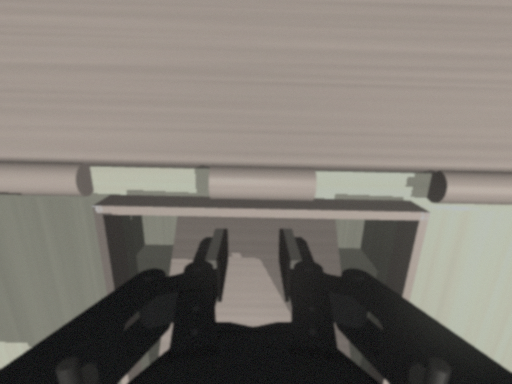

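The wheel has dropped and only the flap shows. There is a small 5 N sideways force, so I'll narrow the fingers a little and lift out.

>>> {"name": "send_rows", "arguments": {"targets": [{"rx": 0,"ry": 0,"rz": 0,"x": 0,"y": 0,"z": 0.02,"hand": 25},{"rx": 0,"ry": 0,"rz": 0,"x": 0,"y": 0,"z": 0.06,"hand": 25},{"rx": 0,"ry": 0,"rz": 0,"x": 0,"y": 0,"z": 0.11,"hand": 25},{"rx": 0,"ry": 0,"rz": 0,"x": 0,"y": 0,"z": 0.17,"hand": 40},{"rx": 0,"ry": 0,"rz": 0,"x": -0.04,"y": 0,"z": 0.22,"hand": 60},{"rx": 0,"ry": 0,"rz": 0,"x": -0.09,"y": 0,"z": 0.23,"hand": 60}]}}

```text
time: 11.32
position: [0.5267, -0.0907, 0.3521]
eef_rot: [0.0, 1.0, -0.002, 0.005]
wrist_force: [-0.6, 0.2, -0.5]
width: 0.0511
```

```bash
python3 snap.py wrist w8;python3 snap.py scene s8; python3 - <<'E'
from h import *
np.set_printoptions(precision=4,suppress=True)
for n in ("w8","s8"):
    p,d,m,T=load(n);P=cloud(d,m,T)
    M=(abs(P[...,0]-.628)<.04)&(abs(P[...,1]+.09)<.04)&(P[...,2]<.25)
    Q=P[M];print(n,len(Q),np.percentile(Q[:,2],[1,25,50,75,99]) if len(Q) else 0)
E
```

```text
11.325 [ 0.5267 -0.0907  0.3521] [ 0.0002  1.     -0.0016  0.0052] [-0.2914  0.0654  0.0233  1.5179 -0.0001 -0.2911] [-0.6484  0.1807 -0.5124]
11.375 [ 0.5192 -0.0895  0.3525] [ 0.0004  1.     -0.0012  0.0016] [-0.2926  0.0569  0.015   1.5251 -0.0014 -0.2918] [-7.912   2.5126  0.7653]
w8 3027 [0.1866 0.1878 0.1882 0.1887 0.1898]
s8 762 [0.1847 0.1866 0.1872 0.1879 0.1897]
```

View pics/w8.png

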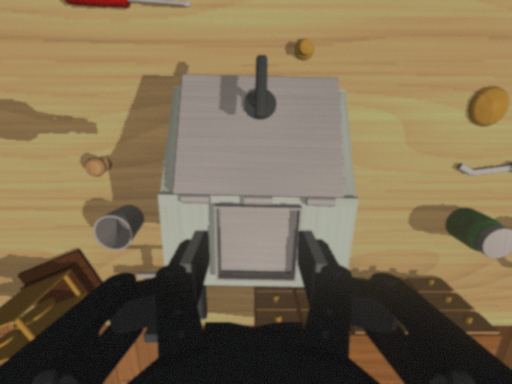

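View pics/s8.png

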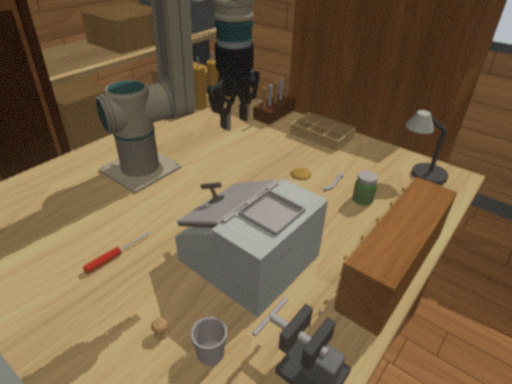

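The flap is shut and level at 0.188 and the wheel is out of sight inside. Next I'll measure the bar from this closer view, at wrist (262,58)–(262,105).

```bash
python3 - <<'E'
from h import *
np.set_printoptions(precision=4,suppress=True)
p,d,m,T=load("w8");P=cloud(d,m,T)
def fit(Q):
    Q=Q[~np.isnan(Q).any(1)];c=Q.mean(0);n=np.linalg.svd(Q-c)[2][2];n*=np.sign(n[2]);return c,n,np.abs((Q-c)@n).std()
D=np.concatenate([P[90:185,195:240].reshape(-1,3),P[90:185,290:330].reshape(-1,3)])
c,n,s=fit(D);print("door",c,n,s)
g=p.max(2)
M=(g<80)&(P[...,0]>.36)&(P[...,0]<.52)&(abs(P[...,1]+.085)<.06)&(P[...,2]>.12)
Q=P[M];h=(Q-c)@n;print(len(Q),np.percentile(h,[1,10,30,50,70,90,99]))
B=Q[h>.043]-.0;B=B-np.outer((B-c)@n-.042,n)
xy=B;cc=B.mean(0);V=np.linalg.svd(B-cc)[2];t=(B-cc)@V[0];w=(B-cc)@V[1];print("dir",V[0],t.min(),t.max(),w.min(),w.max(),"center42",cc+V[0]*(t.min()+t.max())/2+V[1]*(w.min()+w.max())/2)
H=Q[(h<.02)];print("hub",len(H),(H.min(0)+H.max(0))/2,np.median(H,0))
E
```

```text
bash:  1161 Killed                     python3 - <<'E'
from h import *
np.set_printoptions(precision=4,suppress=True)
p,d,m,T=load("w8");P=cloud(d,m,T)
def fit(Q):
    Q=Q[~np.isnan(Q).any(1)];c=Q.mean(0);n=np.linalg.svd(Q-c)[2][2];n*=np.sign(n[2]);return c,n,np.abs((Q-c)@n).std()
D=np.concatenate([P[90:185,195:240].reshape(-1,3),P[90:185,290:330].reshape(-1,3)])
c,n,s=fit(D);print("door",c,n,s)
g=p.max(2)
M=(g<80)&(P[...,0]>.36)&(P[...,0]<.52)&(abs(P[...,1]+.085)<.06)&(P[...,2]>.12)
Q=P[M];h=(Q-c)@n;print(len(Q),np.percentile(h,[1,10,30,50,70,90,99]))
B=Q[h>.043]-.0;B=B-np.outer((B-c)@n-.042,n)
xy=B;cc=B.mean(0);V=np.linalg.svd(B-cc)[2];t=(B-cc)@V[0];w=(B-cc)@V[1];print("dir",V[0],t.min(),t.max(),w.min(),w.max(),"center42",cc+V[0]*(t.min()+t.max())/2+V[1]*(w.min()+w.max())/2)
H=Q[(h<.02)];print("hub",len(H),(H.min(0)+H.max(0))/2,np.median(H,0))
E
```

>>> {"name": "send_rows", "arguments": {"targets": [{"rx": 0,"ry": -0.17,"rz": 0,"x": -0.03,"y": 0,"z": 0,"hand": 60},{"rx": 0,"ry": -0.34,"rz": 0,"x": -0.07,"y": 0,"z": -0.03,"hand": 60},{"rx": 0,"ry": -0.5,"rz": 0,"x": -0.117,"y": 0.003,"z": -0.07,"hand": 60},{"rx": 0,"ry": -0.5,"rz": 0,"x": -0.117,"y": 0.003,"z": -0.11,"hand": 60},{"rx": 0,"ry": -0.5,"rz": 0,"x": -0.117,"y": 0.003,"z": -0.11,"hand": 60},{"rx": 0,"ry": -0.5,"rz": 0,"x": -0.117,"y": 0.003,"z": -0.11,"hand": 60}]}}

```text
time: 12.18
position: [0.4107, -0.0886, 0.2408]
eef_rot: [-0.0, 0.968, -0.001, 0.25]
wrist_force: [0.5, 0.0, -0.0]
width: 0.0509
```

```bash
python3 snap.py wrist w9;python3 snap.py scene s9
```

```text
12.175 [ 0.4107 -0.0886  0.2408] [-0.0003  0.9683 -0.0013  0.25  ] [-0.5677 -0.4902 -0.7319  0.8915  0.2612 -0.51  ] [ 0.4571  0.0107 -0.029 ]
12.225 [ 0.4113 -0.0888  0.2413] [-0.0005  0.9682 -0.0014  0.2501] [-0.5673 -0.4892 -0.7304  0.8917  0.2612 -0.51  ] [0.0011 0.5261 0.7209]
```

View pics/w9.png

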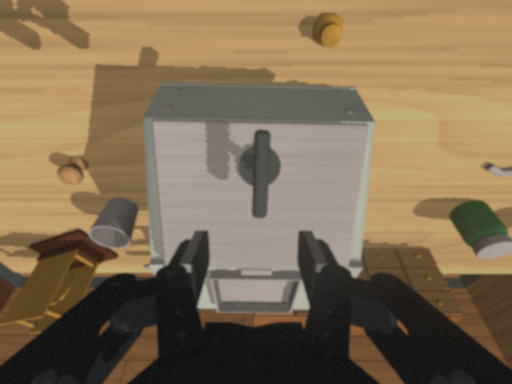

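View pics/s9.png

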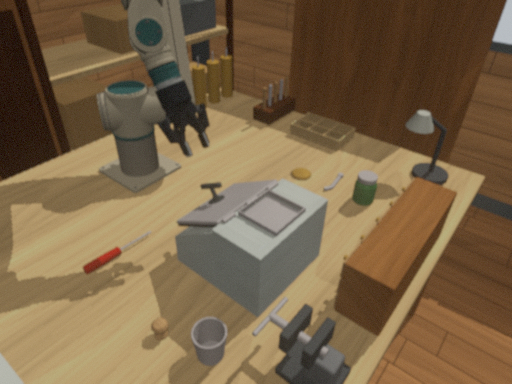

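The bar shows clearly at wrist (261,130)–(260,215), with its hub at (260,165). The earlier script ran out of memory on a full SVD, so I'll measure with the reduced one.

```bash
cat > bar.py <<'E'
from h import *
import sys
np.set_printoptions(precision=4,suppress=True)
p,d,m,T=load(sys.argv[1]);P=cloud(d,m,T)
def pc(Q): c=Q.mean(0);return c,np.linalg.eigh(np.cov((Q-c).T))[1][:,::-1].T
C=np.array([.484,-.087,.157]);N=np.array([-.485,.01,.874])
M=(abs((P-C)@N)<.012)&(abs(P[...,1]+.087)<.09)&(P[...,0]>.42)&(P[...,0]<.545)&(abs(P[...,1]+.09)>.03)&(p.max(2)>110)
Q=P[M]
for _ in range(2):
    c,V=pc(Q);n=V[2]*np.sign(V[2][2]);Q=Q[abs((Q-c)@n)<.004]
print("door",len(Q),c,n,"tilt",np.degrees(np.arccos(n[2])))
M=(p.max(2)<85)&(P[...,0]>.36)&(P[...,0]<.52)&(abs(P[...,1]+.085)<.06)
Q=P[M];h=(Q-c)@n;Q=Q[h>.0];h=h[h>0];print(len(Q),np.percentile(h,[1,10,30,50,70,90,99]))
B=Q[(h>.044)&(h<.056)];B=B-np.outer((B-c)@n-.042,n)
cc,V=pc(B);t=(B-cc)@V[0];w=(B-cc)@V[1];L=lambda a:np.percentile(a,[.5,99.5])
print("bar dir",V[0],L(t),L(w),"center",cc+V[0]*L(t).mean()+V[1]*L(w).mean())
H=Q[(h<.012)];print("hub",len(H),H.mean(0),H.mean(0)+n*(.042-((H.mean(0)-c)@n)))
E
python3 bar.py w9; python3 bar.py w8
python3 - <<'E'
from h import *
np.set_printoptions(precision=4,suppress=True)
# fingertip check, scene and wrist
tz=np.array([.4842,0,-.875]);X=np.array([.411,-.0887,.241])
for n in ("w9","s9"):
    p,d,m,T=load(n);P=cloud(d,m,T)
    for k in (0,.028,.047):
        Y=X-k*tz; c=T[:3,:3].T@(Y-T[:3,3]);print(n,k,m[0,0]*c[0]/-c[2]+m[0,2],m[1,1]*-c[1]/-c[2]+m[1,2])
    R=(P-X)@tz; lat=P-X-R[...,None]*tz
    M=(np.linalg.norm(lat,axis=-1)<.055)&(R>-.1)&(R<.03);q=np.sort(R[M]);print("tips along z",q[-8:],len(q))
E
```

```text
door 12130 [ 0.4714 -0.0854  0.1495] [-0.4844  0.0095  0.8748] tilt 28.976093158644808
13323 [0.0036 0.049  0.1745 0.1901 0.1937 0.2067 0.2153]
bar dir [-0.8738  0.0439 -0.4843] [-0.041   0.0335] [-0.0064  0.0074] center [ 0.4259 -0.0817  0.1722]
hub 557 [ 0.4444 -0.0853  0.1396] [ 0.4262 -0.085   0.1724]
door 8853 [ 0.4865 -0.0846  0.1579] [-0.4843  0.0095  0.8748] tilt 28.973381761860622
29738 [0.0045 0.2183 0.2414 0.2497 0.256  0.264  0.2697]
bar dir [-0.8747  0.0141 -0.4844] [-0.0341  0.0417] [-0.0065  0.0065] center [ 0.4294 -0.0817  0.1742]
hub 398 [ 0.4466 -0.0841  0.1406] [ 0.4283 -0.0837  0.1736]
w9 0 252.531710421117 224.89147660059555
w9 0.028 252.37415118133964 244.84957703109683
w9 0.047 252.23232274108975 262.8150499440674
tips along z [-0.0291 -0.029  -0.029  -0.0287 -0.0285 -0.0282 -0.0281 -0.0276] 14616
s9 0 202.6901137140548 161.50881143966689
s9 0.028 198.21262363263352 151.248083209613
s9 0.047 195.13408551340325 144.19322827685653
tips along z [-0.0291 -0.0291 -0.0286 -0.0281 -0.028  -0.0278 -0.0277 -0.0275] 630
```

>>> {"name": "send_rows", "arguments": {"targets": [{"rx": 0,"ry": 0,"rz": 0,"x": 0.004,"y": 0.005,"z": -0.025,"hand": 60},{"rx": 0,"ry": 0,"rz": 0,"x": 0.009,"y": 0.005,"z": -0.053,"hand": 60},{"rx": 0,"ry": 0,"rz": 0,"x": 0.009,"y": 0.005,"z": -0.053,"hand": 60},{"rx": 0,"ry": 0,"rz": 0,"x": 0.009,"y": 0.005,"z": -0.053,"hand": 60}]}}

```text
time: 12.78
position: [0.4184, -0.0827, 0.1857]
eef_rot: [-0.0, 0.969, -0.0, 0.248]
wrist_force: [0.7, 0.1, -0.3]
width: 0.0512
```

```bash
python3 snap.py wrist w10; python3 bar.py w10
```

```text
12.775 [ 0.4184 -0.0827  0.1857] [-0.0001  0.9687 -0.0003  0.2484] [-0.534  -0.4368 -0.8229  0.7431  0.247  -0.4786] [ 0.6707  0.1011 -0.3239]
door 12835 [ 0.4631 -0.0845  0.1448] [-0.484   0.0096  0.875 ] tilt 28.95443453186028
20228 [0.0035 0.0489 0.1328 0.1413 0.1496 0.1599 0.1676]
bar dir [-0.8743  0.037  -0.484 ] [-0.0408  0.0343] [-0.0065  0.0072] center [ 0.4257 -0.0817  0.1721]
hub 827 [ 0.4443 -0.0844  0.1392] [ 0.426  -0.0841  0.1723]
```

View pics/w10.png

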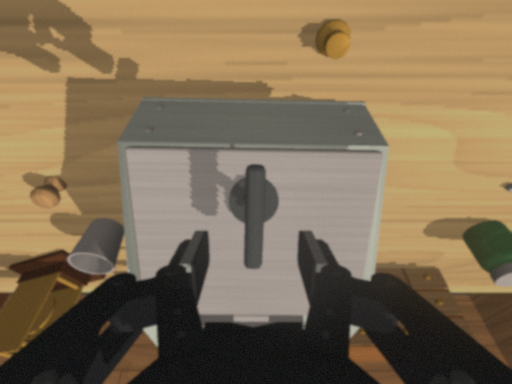

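>>> {"name": "send_rows", "arguments": {"targets": [{"rx": 0,"ry": 0,"rz": 0,"x": 0.01,"y": 0,"z": -0.018,"hand": 60},{"rx": 0,"ry": 0,"rz": 0,"x": 0.02,"y": 0,"z": -0.036,"hand": 60},{"rx": 0,"ry": 0,"rz": 0,"x": 0.03,"y": 0,"z": -0.052,"hand": 60},{"rx": 0,"ry": 0,"rz": 0,"x": 0.03,"y": 0,"z": -0.052,"hand": 60}]}}

```text
time: 13.32
position: [0.4469, -0.0819, 0.1317]
eef_rot: [0.0, 0.969, 0.0, 0.247]
wrist_force: [-1.1, -0.0, -0.4]
width: 0.0515
```

```bash
python3 snap.py wrist w11; python3 snap.py scene s11;python3 - <<'E'
from h import *
p=load("s11")[0];cv2.imwrite("pics/s11b.png",cv2.resize(p[100:260,130:310],None,fx=3.3,fy=3.3)[...,::-1])
E
```

```text
13.325 [ 0.4469 -0.0819  0.1317] [0.0002 0.969  0.0002 0.2472] [-0.4829 -0.3076 -0.8742  0.5541  0.2247 -0.4309] [-1.1397 -0.0155 -0.3826]
13.375 [ 0.447  -0.0821  0.1323] [ 0.0002  0.9688 -0.      0.2477] [-0.4832 -0.3088 -0.8739  0.5545  0.2248 -0.431 ] [ 0.2163 -0.1389 -0.4085]
```

View pics/w11.png

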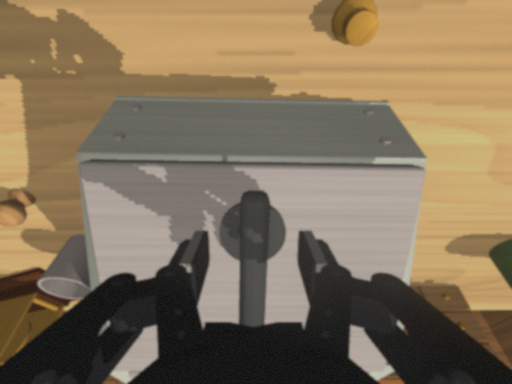

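View pics/s11b.png

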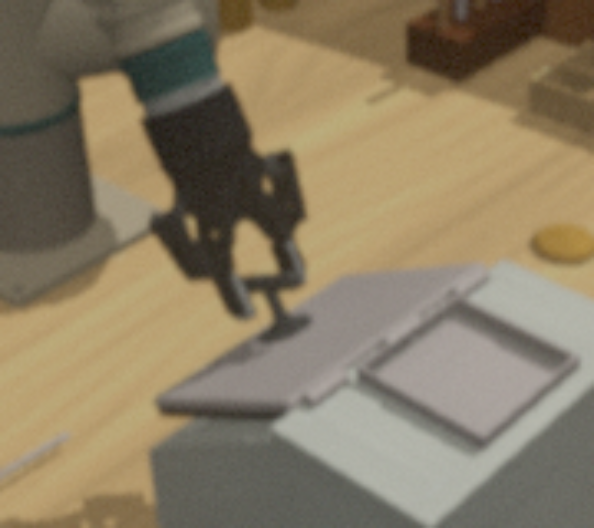

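The fingers straddle the bar near its middle in both views. I'll close on it.

>>> {"name": "send_rows", "arguments": {"targets": [{"rx": 0,"ry": 0,"rz": 0,"x": 0.0015,"y": -0.001,"z": 0.001,"hand": 40},{"rx": 0,"ry": 0,"rz": 0,"x": 0.0015,"y": -0.001,"z": 0.001,"hand": 0},{"rx": 0,"ry": 0,"rz": 0,"x": 0.0015,"y": -0.001,"z": 0.001,"hand": 0},{"rx": 0,"ry": 0,"rz": 0,"x": 0.0015,"y": -0.001,"z": 0.001,"hand": 0},{"rx": 0,"ry": 0,"rz": 0,"x": 0.0015,"y": -0.001,"z": 0.001,"hand": 0}], "force": 80}}

```text
time: 14.05
position: [0.4484, -0.0822, 0.1329]
eef_rot: [0.0, 0.969, 0.001, 0.248]
wrist_force: [2.0, 4.3, 2.3]
width: 0.0124
```

>>> {"name": "send_rows", "arguments": {"targets": [{"rx": 0,"ry": -0.03,"rz": 0,"x": 0.002,"y": 0,"z": -0.003,"hand": 0},{"rx": 0,"ry": -0.055,"rz": 0,"x": 0.0035,"y": 0,"z": -0.006,"hand": 0},{"rx": 0,"ry": -0.085,"rz": 0,"x": 0.005,"y": 0,"z": -0.009,"hand": 0},{"rx": 0,"ry": -0.11,"rz": 0,"x": 0.0065,"y": 0,"z": -0.012,"hand": 0},{"rx": 0,"ry": -0.11,"rz": 0,"x": 0.0065,"y": 0,"z": -0.012,"hand": 0}]}}

```text
time: 14.68
position: [0.455, -0.0823, 0.1222]
eef_rot: [0.0, 0.953, 0.001, 0.302]
wrist_force: [-12.8, 6.1, 18.0]
width: 0.0124
```

```bash
python3 snap.py wrist w12; python3 snap.py scene s12;python3 - <<'E'
from h import *
np.set_printoptions(precision=4,suppress=True)
p=load("s12")[0];cv2.imwrite("pics/s12b.png",cv2.resize(p[100:260,130:310],None,fx=3.3,fy=3.3)[...,::-1])
E
cat > door.py <<'E'
from h import *
import sys
np.set_printoptions(precision=4,suppress=True)
p,d,m,T=load(sys.argv[1]);P=cloud(d,m,T)
M=(p.max(2)>90)&(P[...,1]<.015)&(P[...,1]>-.185)&(P[...,0]>.42)&(P[...,0]<.54)&(abs(P[...,1]+.085)>.035)&(P[...,2]>.1)&(P[...,2]<.2)
Q=P[M]
for k in (.02,.006,.004,.004):
    c=np.median(Q,0) if k==.02 else Q.mean(0);n=np.linalg.eigh(np.cov((Q-c).T))[1][:,0];n*=np.sign(n[2]);Q=Q[abs((Q-c)@n)<k]
print(len(Q),c,n,np.degrees(np.arccos(n[2])),"door angle",np.radians(35)-np.arccos(n[2]))
E
python3 door.py w12;python3 door.py s12; python3 door.py w11; python3 door.py s11
```

```text
14.675 [ 0.455  -0.0823  0.1222] [0.0001 0.9534 0.0008 0.3017] [-0.5223 -0.3298 -0.9676  0.3863  0.2925 -0.4396] [-12.8214   6.0509  17.9682]
14.725 [ 0.455  -0.0823  0.1222] [0.0001 0.9534 0.0008 0.3016] [-0.5222 -0.3297 -0.9674  0.3866  0.2923 -0.4396] [-13.6031   7.6807  18.6049]
21892 [ 0.4523 -0.0863  0.1236] [-0.573   0.0117  0.8194] 34.971441495096435 door angle 0.0004984399400140838
566 [ 0.4837 -0.0956  0.1439] [-0.5745  0.0134  0.8184] 35.07384170340665 door angle -0.0012887808497271669
16714 [ 0.452  -0.0858  0.1387] [-0.4841  0.0095  0.875 ] 28.960660390203707 door angle 0.1054063608370549
758 [ 0.4829 -0.0947  0.1543] [-0.4861  0.0117  0.8738] 29.096475039563813 door angle 0.10303594803327942
```

View pics/s12b.png

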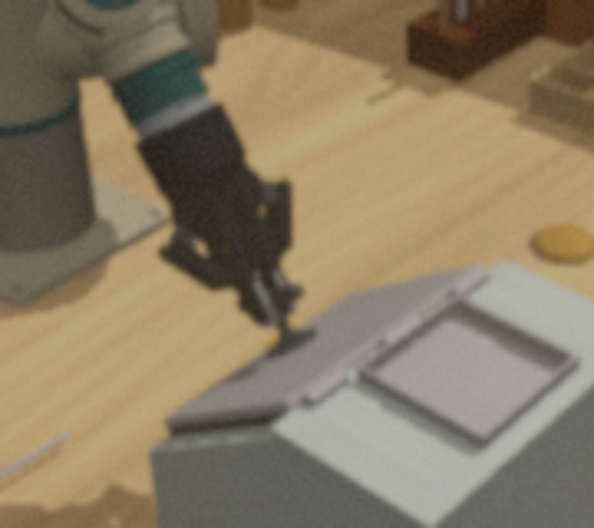

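View pics/w12.png

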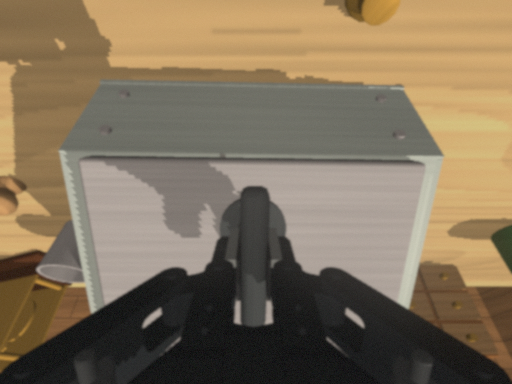

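The door is at 0.000 rad (wrist) and −0.001 (scene), pressed with about 23 N and gripped. I'll turn clockwise about the inward axis (0.573, −0.012, −0.819), holding the press.

>>> {"name": "send_rows", "arguments": {"targets": [{"rx": 0.086,"ry": -0.002,"rz": -0.123,"x": 0,"y": 0,"z": 0,"hand": 0},{"rx": 0.172,"ry": -0.004,"rz": -0.246,"x": 0,"y": 0,"z": 0,"hand": 0},{"rx": 0.258,"ry": -0.005,"rz": -0.369,"x": 0,"y": 0,"z": 0,"hand": 0},{"rx": 0.287,"ry": -0.006,"rz": -0.41,"x": 0,"y": 0,"z": 0,"hand": 0}]}}

```text
time: 15.28
position: [0.4553, -0.082, 0.1224]
eef_rot: [0.236, 0.923, 0.076, 0.295]
wrist_force: [-12.6, 7.4, 19.1]
width: 0.0126
```

```bash
python3 snap.py wrist w13; python3 door.py w13
```

```text
15.275 [ 0.4553 -0.082   0.1224] [0.2362 0.9228 0.076  0.2949] [-0.5233 -0.3324 -0.972   0.3789  0.2951  0.062 ] [-12.6359   7.3979  19.0929]
24044 [ 0.4629 -0.047   0.1305] [-0.573   0.0113  0.8195] 34.96466713202176 door angle 0.0006166748803927424
```

View pics/w13.png

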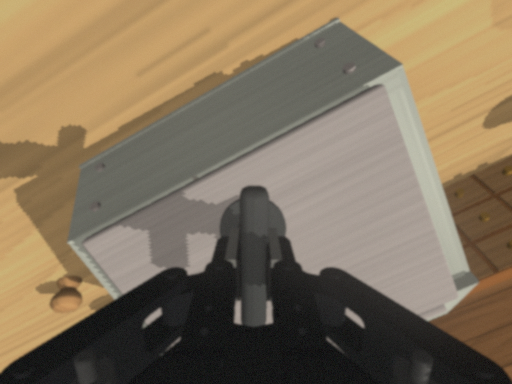

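The bar follows the tool and the door stays at 0.001 rad. I'll continue to the stop.

>>> {"name": "send_rows", "arguments": {"targets": [{"rx": 0.086,"ry": -0.002,"rz": -0.123,"x": 0,"y": 0,"z": 0,"hand": 0},{"rx": 0.172,"ry": -0.004,"rz": -0.246,"x": 0,"y": 0,"z": 0,"hand": 0},{"rx": 0.258,"ry": -0.005,"rz": -0.369,"x": 0,"y": 0,"z": 0,"hand": 0},{"rx": 0.344,"ry": -0.007,"rz": -0.491,"x": 0,"y": 0,"z": 0,"hand": 0},{"rx": 0.43,"ry": -0.009,"rz": -0.614,"x": 0,"y": 0,"z": 0,"hand": 0},{"rx": 0.516,"ry": -0.011,"rz": -0.737,"x": 0,"y": 0,"z": 0,"hand": 0},{"rx": 0.602,"ry": -0.013,"rz": -0.86,"x": 0,"y": 0,"z": 0,"hand": 0},{"rx": 0.625,"ry": -0.013,"rz": -0.893,"x": 0,"y": 0,"z": 0,"hand": 0}]}}

```text
time: 16.32
position: [0.4559, -0.0821, 0.1229]
eef_rot: [0.68, 0.665, 0.217, 0.219]
wrist_force: [-10.7, 7.3, 17.2]
width: 0.0126
```

```bash
python3 snap.py wrist w14; python3 door.py w14; python3 -c "
from rig import manip;print(manip.sense()['moment'])"
```

```text
16.325 [ 0.4559 -0.0821  0.1229] [0.6802 0.665  0.2171 0.2191] [-0.5159 -0.3383 -0.9797  0.363   0.2853  1.1611] [-10.7313   7.2838  17.2192]
28076 [ 0.4814 -0.0208  0.143 ] [-0.5731  0.0115  0.8194] 34.976498110488414 door angle 0.00041018535241710286
[1.0061296  0.55777894 1.02217697]
```

View pics/w14.png

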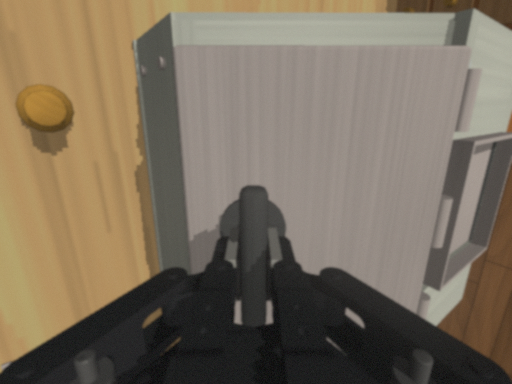

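The bar lies along the hinge line and the door is at 0.000. I'll release and back out along the axis.

>>> {"name": "send_rows", "arguments": {"targets": [{"rx": 0,"ry": 0,"rz": 0,"x": 0,"y": 0,"z": 0,"hand": 50},{"rx": 0,"ry": 0,"rz": 0,"x": 0,"y": 0,"z": 0,"hand": 50},{"rx": 0,"ry": 0,"rz": 0,"x": 0,"y": 0,"z": 0,"hand": 50},{"rx": 0,"ry": 0,"rz": 0,"x": -0.012,"y": 0,"z": 0.016,"hand": 50},{"rx": 0,"ry": 0,"rz": 0,"x": -0.034,"y": 0,"z": 0.049,"hand": 50},{"rx": 0,"ry": 0,"rz": 0,"x": -0.057,"y": 0,"z": 0.082,"hand": 50},{"rx": 0,"ry": 0,"rz": 0,"x": -0.068,"y": 0,"z": 0.13,"hand": 50},{"rx": 0,"ry": 0,"rz": 0,"x": -0.068,"y": 0,"z": 0.14,"hand": 50}]}}

```text
time: 17.38
position: [0.3876, -0.0846, 0.2649]
eef_rot: [0.681, 0.664, 0.215, 0.222]
wrist_force: [-0.8, 0.1, 0.3]
width: 0.0425
```

```bash
python3 snap.py wrist w15; python3 snap.py scene s15; python3 snap.py top t15; for i in w15 s15 t15; do python3 door.py $i; done; python3 bar.py w15;python3 - <<'E'
from h import *
for n in ("s15","t15"):
    p,d,m,T=load(n);P=cloud(d,m,T)
    M=(abs(P[...,0]-.628)<.04)&(abs(P[...,1]+.09)<.04)&(P[...,2]<.25)
    print("flap",n,np.percentile(P[M][:,2],[1,50,99]))
p=load("s15")[0];cv2.imwrite("pics/s15b.png",cv2.resize(p[60:380,60:400],None,fx=1.8,fy=1.8)[...,::-1])
E
```

```text
17.375 [ 0.3876 -0.0846  0.2649] [0.6805 0.6643 0.215  0.2221] [-0.677  -0.6486 -0.7956  0.8987  0.3632  1.0165] [-0.7537  0.092   0.2506]
17.425 [ 0.3877 -0.0844  0.2643] [0.6805 0.6645 0.2151 0.2215] [-0.6763 -0.6474 -0.796   0.8982  0.3633  1.0167] [ 0.4067  0.0037 -0.2049]
17.475 [ 0.387  -0.0837  0.2619] [0.6809 0.6647 0.2149 0.2198] [-0.6758 -0.646  -0.799   0.8973  0.363   1.0168] [ 0.1648  0.1334 -0.0244]
11954 [ 0.4802 -0.0665  0.145 ] [-0.5579  0.0113  0.8298] 33.921298055705094 door angle 0.01882690057561054
606 [ 0.4836 -0.0946  0.1458] [-0.5592  0.0131  0.8289] 34.0098972301556 door angle 0.017280553266900367
2526 [ 0.4842 -0.084   0.1487] [-0.5589  0.0125  0.8292] 33.98715438969535 door angle 0.01767749071418756
door 9182 [ 0.4955 -0.0735  0.1554] [-0.5558  0.0111  0.8312] tilt 33.77313384792075
13168 [0.0034 0.0497 0.2335 0.2436 0.256  0.2661 0.2718]
bar dir [-0.0283 -0.9996 -0.0056] [-0.0359  0.04  ] [-0.0068  0.0068] center [ 0.4295 -0.0805  0.1619]
hub 471 [ 0.4508 -0.0821  0.1308] [ 0.4298 -0.0817  0.1621]
flap s15 [0.18480207 0.18727592 0.18988262]
flap t15 [0.1855718  0.18888358 0.19243597]
```

View pics/s15b.png

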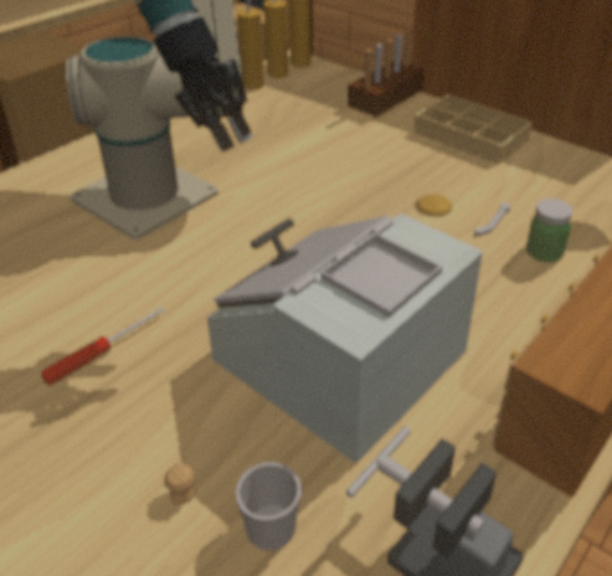

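View pics/w15.png

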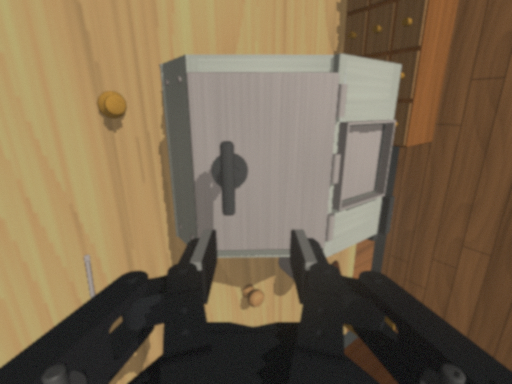

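View pics/t15.png

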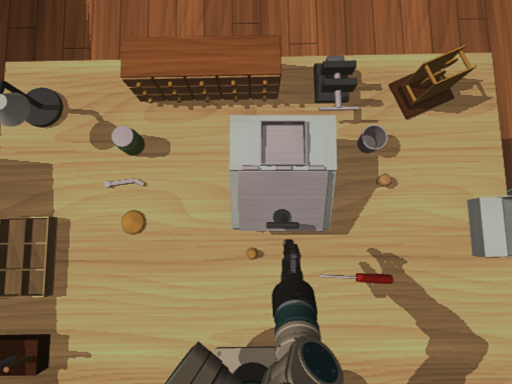

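The door, let go, stays at about 0.018 rad in all three views. The bar lies along the hinge, the flap is level and shut, the bystanders have not moved, and the arm is clear. I'll hand in.

```bash
python3 -c "
from rig import finish_job;print(finish_job())"
```

```text
the job is handed in; nothing more can be done
None
```

The count wheel is in the case with the flap shut behind it, and the door is pressed in and latched. I handed the job in at about 17.5 s of the 53 s allowed; no verdict was reported.

**Last checks, after letting go**
- **Door:** it stays at 0.017–0.019 rad in all three camera views; the limit is 0.035.
- **Handle:** the bar lies along the hinge line. I turned it about 1.6 rad onto its stop, with the door at 0.00 rad in every check before and during the turn.
- **Flap:** it is level at about 0.188 m in two views, so it is shut.
- **Wheel:** it can't be seen once inside, so its resting place is inferred. I let go with its underside about 60 mm below the mouth; the next picture showed the fingers empty, and the flap then shut.
- **Other things:** by eye in the before and after pictures, all the bystanders stand where they were. The arm is clear and touches nothing.

**What went wrong or disagreed**
- **First grasp missed:** the fingers closed above the arbor. Two camera views then put the real fingertips about 28 mm short of the reported TCP, and I corrected for this in every later move.
- **Handle tilt:** I measured 29° with the door ajar and 35° with it shut, where the task text gives 35–41°. I went by the measurements.
- **Sideways force:** about 5 N showed on the gripper while it opened inside the mouth, and it was gone once I lifted out.

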